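Set and lock the polarizer ring

ROBOT

A 7-joint arm with a two-finger parallel gripper is mounted at the origin on a cart in front of the work surface, level with it; the furniture and walls round the work are solid. World frame = base frame: x ahead of the robot, y to its left, z up, the work surface at z = 0. Lengths are in mm, angles in rad, forces in N, time in s.
With the tool pointing down it reaches from about 400 to 850 mm from the base axis. Payload 6.9 kg.
Tool frame: the origin (TCP) lies at the very end of the fingers, on their centre line; the grasp point (between the pads) lies 19 mm behind it; z points along the fingers, y is the direction in which the jaws open and shut (so a half turn about z gives the same grasp; the last joint's range is limited). The gripper opens to 85 mm and grips with 20 to 120 N. Pads are 22 mm wide; open, the fingers measure 114 mm over their backs; the gripper's body (76 mm by 85 mm) begins 54 mm behind the grasp point. The pads swing forward as they close: fully open they stand 13 mm farther back than shut.
Start: joints at [1.256, 0.507, -0.238, 1.5, 0.126, 1.149, -0.155], TCP at [255.277, -570.478, 231.275] pointing down, gripper open.
Joint ranges: [-3.08, 3.08], [-0.24, 2.05], [-1.43, 1.35], [0, 2.5], [-1.52, 4.66], [0.17, 1.96], [-2.89, 2.89]. Speed limits (rad/s): [2.39, 2.39, 3.14, 3.14, 3.14, 3.14, 3.14].

INTERFACE

Orientations are given as a unit quaternion [w, x, y, z].
In Python, from cell import read_state, read_camera, camera_params, close_job gives the robot as it stands.
- The arm moves only by the tool drive_tool, never from a script. Its argument "commands" is a list of rows, each a list of 6 numbers: the shift along the tool's x, y, z in mm, then the turn, a rotation vector about the tool's x, y, z in degrees. In form: [[tx, ty, tz, ax, ay, az], ...]. A call has exactly 10 rows; each row is the pose to reach, as a shift and turn from the pose commanded when the call began, along the tool's axes at that moment; what a row does not reach only later rows make up. A row lasts 1/10 s, in which the tool goes at most 50 mm and 8.59 degrees, less where a joint would pass 70% of its speed; a pose out of reach is approached as far as the arm can. A call with a gripper value outside its range is refused whole. "jaw" is the closure, from 0 (fully open) to 1 (shut), set as the call begins (left out, the last holds). The fingers move at their own pace and stop on an object; "force" is the grip in N (left out, the last holds). Time passes only in rows, so rows that repeat a pose let the fingers close, or fill a call up. It gives the time, the measured TCP pose, the force and the opening at its end, in the units of the state.
- read_state(): the state, without advancing time (a new reading comes with each control period).
- read_camera(name): name is "scene" or "top"; returns the picture (400x640x3 uint8, red, green, blue); there is no depth.
- camera_params(name): a dict with "camera_matrix" (3x3 intrinsics, pixels), "extrinsics" (4x4, takes a point from camera to world coordinates). Camera axes: x right, y down, z forward; pixel columns grow to the right and rows downward; lengths in mm; the calibration is good to about 2 mm. A picture is of the moment at which its call begins. camera_params takes no time and is no camera call.
- close_job(): hands the job in, once; it reports no verdict.
The state is a dict: "time": time; "joint_positions": joint angles; "dq": joint speeds; "tau": joint torques, N m; "eef_pos": TCP position; "tcp_rot": TCP orientation; "wrist_force": force on the tool from outside, world axes, zero at the start; "moment": the same for the moment, N m; "gripper_width": opening from 0.0 (shut) to 1.0 (fully open).
Only numpy, scipy, OpenCV 4.12 (cv2) and the standard library are available. Lean on these libraries where they do the work, as an engineer would, in place of code of your own. Each camera call takes 0.05 s, during which the arm holds its last target.

TASK

On the grey polarizer stage, push the blue lever post round until the white line on the black ring points at the middle of the red arrow on the scale, then press the yellow lock plunger at the back all the way down; it stays down. Only push with the fingers, gently: do not grip the lever, lift or carry anything, shift the red arrow, or disturb the dish on the stage or the things standing round it. Finish with the hand clear.

Things in the scene. Friction and masses are not known exactly. Their poses are not given: they have to be found in the camera images.
- stage: Grey round polarizer stage, 164 mm across, 30 mm high, fixed to the worktop, with a 44 mm wide boss reaching 120 mm behind its centre. Origin at the centre of its underside, on the ring's vertical axis; z up; -x is its front, +x points to the boss. Keep the arm clear of the tall purple rack, taps and hanging cord (solid, near x 0.37, y -0.55) to its right and the microscope to its left.
- ring (a joint): Angle of the black ring (156 mm outside, 130 mm inside, top 40 mm above the worktop) about the stage's vertical axis, in rad, limits -1.25 to 1.25. At 0 the lever points along the stage's -x; it grows counter-clockwise seen from above, so at value a the lever points along (-cos a, -sin a) in the stage's frame. It starts on the negative side and has to turn the positive way. Stiff with friction: about 1.5 N at the post turns it, and it stays where it is left.
- index (a joint): Angle of the red arrow (14 mm wide, 15 mm long) on the white scale inside the ring, same axis, zero and sense as joint ring. The ring is set when both angles are equal. Leave it as it is.
- plunger (a joint): Travel of the yellow lock plunger, in m: 0 up, 0.008 fully down at its stop. Moves straight down against about 3.5 N of friction and stays where it is left.
- lever_post (a point): Point on the axis of the blue upright post at the end of the ring's short aluminium lever, 66 mm above the worktop. The post is 14 mm in diameter, from 46 to 84 mm above the worktop, its axis 100 mm from the ring's axis; the lever below it is 14 mm wide, its top 40 mm above the worktop, and reaches 106 mm from the ring's axis.
- ring_pointer (a point): Inner end of the white line on the lever and ring, 64 mm from the ring's axis, 41 mm above the worktop. Its x axis lies along the line, towards the ring's axis.
- index_arrow (a point): Outward tip of the red arrow, 62 mm from the ring's axis, 36 mm above the worktop. Its x axis lies along the arrow, towards the ring's axis.
- plunger_top (a point): Centre of the flat top of the yellow plunger, 21 mm in diameter, 100 mm behind the ring's axis on the boss; 58 mm above the worktop when up, 50 mm when fully down.
- sample_dish_mid (a point): Centre of the loose clear petri dish, 62 mm in diameter, 14 mm high, that stands on the window in the middle of the stage (window 33 mm above the worktop). Leave it there.
- slide_box_mid (a point): Centre of the loose cream slide box, 90x98x38 mm. Leave it alone.
- dropper_mid (a point): Centre of the loose white dropper bottle with red bulb, 35 mm in diameter, 112 mm high. Leave it alone.
- coverslips_mid (a point): Centre of the loose small yellowish coverslip box, 30x52x22 mm. Leave it alone.
- loupe_mid (a point): Centre of the loose magnifier with black handle, 66x144x12 mm, lying flat. Leave it alone.

How it is judged:
By the outcome, as a careful person would: the job done as asked, in the order asked, and still so for the second after the job is handed in, with the robot touching nothing.
It also fails if it takes over 54 s, if anything falls off the work surface, if the arm or the gripper's body presses on something with over 40 N, if the wrist force passes 120 N, or if a joint passes its speed limit or range.

## Working session

There is one attempt and no reset: what is moved stays moved. The work goes in short steps, Python scripts to look and compute and a tool call to move; the robot and the scene stay as the last step left them, time stands still between calls to the robot, and variables do not carry over. Pictures are saved under pics/ and viewed, and the job is handed in when it is done.

Besides the shell and the picture viewer there is one more tool, called after ">>>" as name(argument=value, ...), one argument or row to a line, values as JSON. drive_tool: Moves the arm, as the interface text tells. Its arguments: {"type":"object","properties":{"commands":{"type":"array","items":{"type":"array","items":{"type":"number"}}},"jaw":{"type":"number"},"force":{"type":"number"}},"required":["commands"]}

```bash
ls; mkdir -p pics; python3 - <<'E'
from cell import *
import cv2
for n in("scene","top"):
    cv2.imwrite(f"pics/{n}0.png",cv2.cvtColor(read_camera(n),cv2.COLOR_RGB2BGR))
    p=camera_params(n);print(n,p)
print(read_state())
E
```

```text
pics
scene {'camera_matrix': array([[444.07101663,   0.        , 316.85557263],
       [  0.        , 444.07101663, 200.68664299],
       [  0.        ,   0.        ,   1.        ]]), 'extrinsics': array([[-8.03900209e-01, -2.74154726e-01,  5.27810231e-01,
        -2.89161115e+01],
       [-5.94439989e-01,  3.99650782e-01, -6.97796784e-01,
         9.12567523e+02],
       [-1.96354858e-02, -8.74710489e-01, -4.84247880e-01,
         5.38048275e+02],
       [ 0.00000000e+00,  0.00000000e+00,  0.00000000e+00,
         1.00000000e+00]])}
top {'camera_matrix': array([[375.78926364,   0.        , 315.93161578],
       [  0.        , 375.78926364, 206.5268683 ],
       [  0.        ,   0.        ,   1.        ]]), 'extrinsics': array([[ 8.80443659e-03, -9.91869304e-01,  1.26955766e-01,
         3.46150358e+02],
       [-9.99956513e-01, -8.34274794e-03,  4.16789350e-03,
         2.40301035e+02],
       [-3.07484566e-03, -1.26986941e-01, -9.91899623e-01,
         9.21999268e+02],
       [ 0.00000000e+00,  0.00000000e+00,  0.00000000e+00,
         1.00000000e+00]])}
{'time': 0.1, 'joint_positions': array([ 1.25549251,  0.50821587, -0.23748225,  1.50104532,  0.12568017,
        1.14887628, -0.15479706]), 'dq': array([-0.0018155 , -0.00137968, -0.00031106, -0.00058041, -0.00084246,
        0.00014416, -0.00061471]), 'tau': array([-4.52562570e-03, -6.21836972e+01, -2.19442852e+00, -2.50205916e+01,
        1.25417099e-02,  7.77497044e-03, -1.43764339e-05]), 'eef_pos': array([ 255.04073899, -570.1038599 ,  230.5341161 ]), 'tcp_rot': array([-7.59941182e-04,  9.77950420e-01,  2.08835738e-01, -1.81034299e-04]), 'wrist_force': array([ 0.62434885, -0.35100054, -1.01581745]), 'moment': array([ 0.0055532 , -0.02236379,  0.01930795]), 'gripper_width': 0.9989984361968197}
```

View pics/scene0.png

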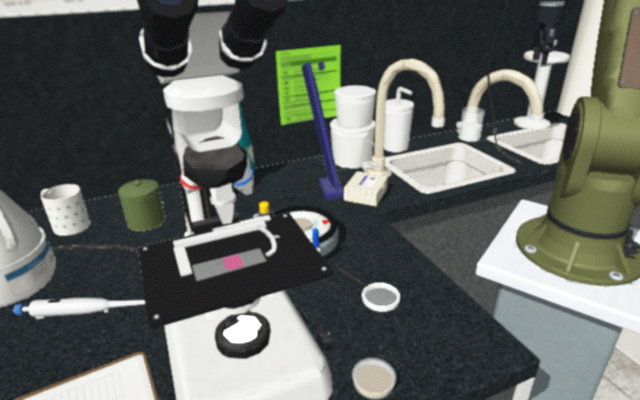

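View pics/top0.png

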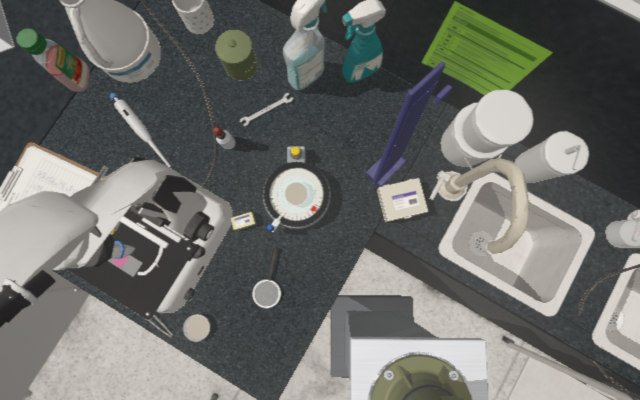

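The top view shows the stage at about (297,195), the lever post at about (272,228), the red arrow at about (313,210) and the plunger at (296,152). The coverslip box is just left of the lever. In the scene view the microscope partly hides the stage. I'll zoom in and measure.

```bash
cat > h.py <<'E'
import numpy as np,cv2
from cell import *
def cast(n,uv,z):
    p=camera_params(n);K=p["camera_matrix"];T=p["extrinsics"]
    d=T[:3,:3]@np.linalg.solve(K,[uv[0],uv[1],1.]);o=T[:3,3]
    return o+d*(z-o[2])/d[2]
def proj(n,P):
    p=camera_params(n);K=p["camera_matrix"];T=p["extrinsics"]
    c=T[:3,:3].T@(np.array(P,float)-T[:3,3]);q=K@c;return q[:2]/q[2]
def crop(im,x0,y0,w,h,s,name):
    c=cv2.resize(im[y0:y0+h,x0:x0+w],None,fx=s,fy=s,interpolation=cv2.INTER_CUBIC)
    cv2.imwrite(name,c)
E
python3 - <<'E'
from h import *
t=cv2.imread("pics/top0.png");s=cv2.imread("pics/scene0.png")
crop(t,215,135,130,110,6,"pics/topz.png");crop(s,240,190,110,75,7,"pics/scz.png")
hsv=cv2.cvtColor(t,cv2.COLOR_BGR2HSV)
def m(lo,hi,n,box):
    k=cv2.inRange(hsv,np.array(lo),np.array(hi));z=np.zeros_like(k);x0,y0,x1,y1=box;z[y0:y1,x0:x1]=k[y0:y1,x0:x1]
    ys,xs=np.nonzero(z);print(n,len(xs),xs.mean(),ys.mean(),xs.min(),xs.max(),ys.min(),ys.max());return xs.mean(),ys.mean()
b=m((100,120,60),(125,255,255),"blue",(255,200,300,245))
r1=m((0,120,80),(8,255,255),"red",(290,190,335,225))
y=m((22,120,100),(35,255,255),"yel",(280,140,310,165))
print(cast("top",b,80),cast("top",r1,35),cast("top",y,58))
E
```

```text
blue 31 269.51612903225805 226.90322580645162 267 272 224 230
red 19 313.1578947368421 208.31578947368422 311 315 206 210
yel 70 295.1714285714286 151.2 291 299 147 156
[406.94393319 347.5953326   80.        ] [455.33512677 250.58676514  35.        ] [588.11572135 294.14418113  58.        ]
```

View pics/topz.png

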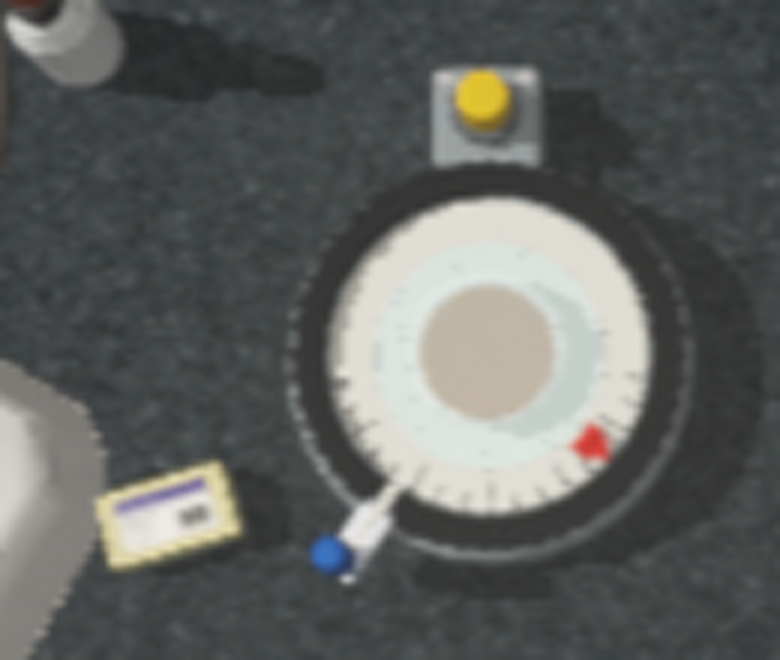

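View pics/scz.png

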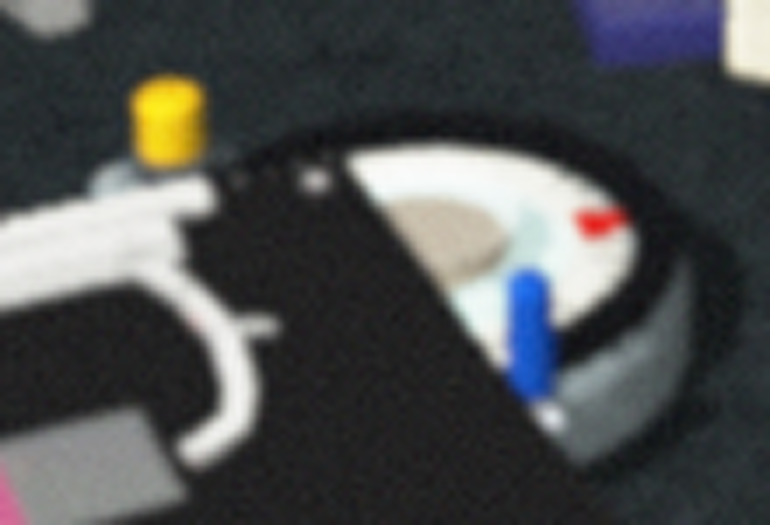

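```bash
cat >> h.py <<'E'
def measure(im,verbose=True):
    # im BGR top picture
    S=4;x0,y0=215,135
    c=cv2.resize(im[135:250,215:345],None,fx=S,fy=S,interpolation=cv2.INTER_CUBIC)
    hsv=cv2.cvtColor(c,cv2.COLOR_BGR2HSV).astype(int);b=c.astype(int)
    def px(mask):
        ys,xs=np.nonzero(mask);return np.c_[(xs+.5)/S-.5+x0,(ys+.5)/S-.5+y0]
    out={}
    def fit(P):
        A=np.c_[2*P[:,:2],np.ones(len(P))];s=np.linalg.lstsq(A,(P[:,:2]**2).sum(1),rcond=None)[0]
        r=np.sqrt(s[2]+s[0]**2+s[1]**2);return s[:2],r,np.hypot(*(P[:,:2]-s[:2]).T)-r
    # ring inner edge: bright->dark
    g=cv2.cvtColor(c,cv2.COLOR_BGR2GRAY)
    g=np.where((hsv[...,1]>120)&((hsv[...,0]<10)|(hsv[...,0]>170)),200,g).astype(np.uint8)
    k=(g>120).astype(np.uint8);k=cv2.morphologyEx(k,cv2.MORPH_OPEN,np.ones((13,13)))
    cs,_=cv2.findContours(k,cv2.RETR_EXTERNAL,cv2.CHAIN_APPROX_NONE)
    cs=[q for q in cs if cv2.contourArea(q)>10000]
    q=max(cs,key=cv2.contourArea)[:,0]
    P=np.array([cast("top",((u+.5)/S-.5+x0,(v+.5)/S-.5+y0),38)for u,v in q])
    for _ in range(6):
        C,r,e=fit(P);P=P[np.abs(e)<max(1.2,1.5*e.std())]
    out["C"]=C;out["r"]=r;out["rms"]=e.std();out["n"]=len(P)
    red=(hsv[...,1]>110)&((hsv[...,0]<8)|(hsv[...,0]>172))&(b[...,2]>90)
    pr=px(red);m=[250+40<p[0]<335 and p[1]>185 for p in pr];pr=pr[m]
    A=np.array([cast("top",p,36) for p in pr]);A=A[np.hypot(*(A[:,:2]-C).T)<66]
    out["arrow"]=A.mean(0)[:2];d=out["arrow"]-C;out["arrow_ang"]=np.degrees(np.arctan2(-d[1],-d[0]));out["arrow_r"]=np.hypot(*d)
    bl=(hsv[...,1]>130)&(hsv[...,0]>100)&(hsv[...,0]<125)&(b[...,0]>70)
    pb=px(bl);B=np.array([cast("top",p,80) for p in pb])
    if len(B):
        out["post"]=B.mean(0)[:2];d=out["post"]-C;out["post_ang"]=np.degrees(np.arctan2(-d[1],-d[0]));out["post_r"]=np.hypot(*d)
    ye=(hsv[...,1]>130)&(hsv[...,0]>20)&(hsv[...,0]<35)&(b[...,2]>110)
    py=px(ye);py=py[(py[:,1]<165)&(py[:,0]>280)]
    if len(py):
        Y=np.array([cast("top",p,57) for p in py]);out["plunger"]=Y.mean(0)[:2];d=out["plunger"]-C;out["pl_ang"]=np.degrees(np.arctan2(-d[1],-d[0]));out["pl_r"]=np.hypot(*d)
    # white line crossing ring: polar profile at r 67..76 on z=40
    best=[]
    for a in np.arange(-75,75,.5):
        v=[]
        for rr in np.arange(68,77,1.):
            w=np.radians(a);u=proj("top",[C[0]-rr*np.cos(w),C[1]-rr*np.sin(w),40.5])
            v.append(cv2.remap(cv2.cvtColor(im,cv2.COLOR_BGR2GRAY),np.float32([[u[0]]]),np.float32([[u[1]]]),cv2.INTER_LINEAR)[0,0])
        best.append((a,np.mean(v)))
    best=np.array(best);i=best[:,1].argmax();base=np.median(best[:,1])
    s=np.abs(best[:,0]-best[i,0])<8;w=np.clip(best[s,1]-base-15,0,None)
    out["line_ang"]=(best[s,0]*w).sum()/w.sum();out["line_peak"]=best[i]
    if verbose:
        for k_,v_ in out.items():print(k_,np.round(v_,2))
    return out
E
python3 - <<'E'
from h import *
t=cv2.imread("pics/top0.png");measure(t)
# coverslip box corners from zoomed crop
for u,v in [(97,497),(222,460),(243,535),(112,570)]: print(cast("top",(215+u/6,135+v/6),22).round())
for u,v in [(100,400),(105,480),(40,620)]: print("micro",cast("top",(215+u/6,135+v/6),100).round(),cast("top",(215+u/6,135+v/6),0).round())
print(cast("top",(224,138),100))
E
```

```text
Traceback (most recent call last):
  File "h.py", line 52, in measure
    w=np.radians(a);u=proj("top",[C[0]-rr*np.cos(w),C[1]-rr*np.sin(w),40.5])
                      ~~~~^^^^^^^^^^^^^^^^^^^^^^^^^^^^^^^^^^^^^^^^^^^^^^^^^^
  File "h.py", line 8, in proj
    p=camera_params(n);K=p["camera_matrix"];T=p["extrinsics"]
ValueError: time passes only in moves, steps and waits
```

```bash
sed -i 's/^from cell import \*/from cell import *\nimport cell,functools\ncamera_params=functools.lru_cache(None)(cell.camera_params)/' h.py
python3 - <<'E'
from h import *
t=cv2.imread("pics/top0.png");measure(t)
for u,v in [(97,497),(222,460),(243,535),(112,570)]: print(cast("top",(215+u/6,135+v/6),22).round())
for u,v in [(100,400),(105,480),(40,620)]: print("micro",cast("top",(215+u/6,135+v/6),100).round(),cast("top",(215+u/6,135+v/6),0).round())
print(read_state()["time"])
E
```

```text
C [489.93 291.1 ]
r 63.46
rms 0.34
n 585
arrow [454.59 250.08]
arrow_ang 49.25
arrow_r 54.14
post [406.52 347.6 ]
post_ang -34.12
post_r 100.75
plunger [588.4  294.25]
pl_ang -178.17
pl_r 98.53
line_ang -34.6
line_peak [-34.5 202. ]
[432. 448.  22.]
[448. 398.  22.]
[417. 389.  22.]
[403. 441.  22.]
micro [461. 430. 100.] [475. 453.   0.]
micro [431. 427. 100.] [441. 450.   0.]
micro [380. 449. 100.] [384. 474.   0.]
0.1
```

```bash
python3 - <<'E'
from h import *
t=cv2.imread("pics/top0.png");s=cv2.imread("pics/scene0.png")
crop(t,80,130,200,150,4,"pics/topm.png");crop(s,120,130,230,170,3.4,"pics/scm.png")
E
```

```text
(no output)
```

View pics/topm.png

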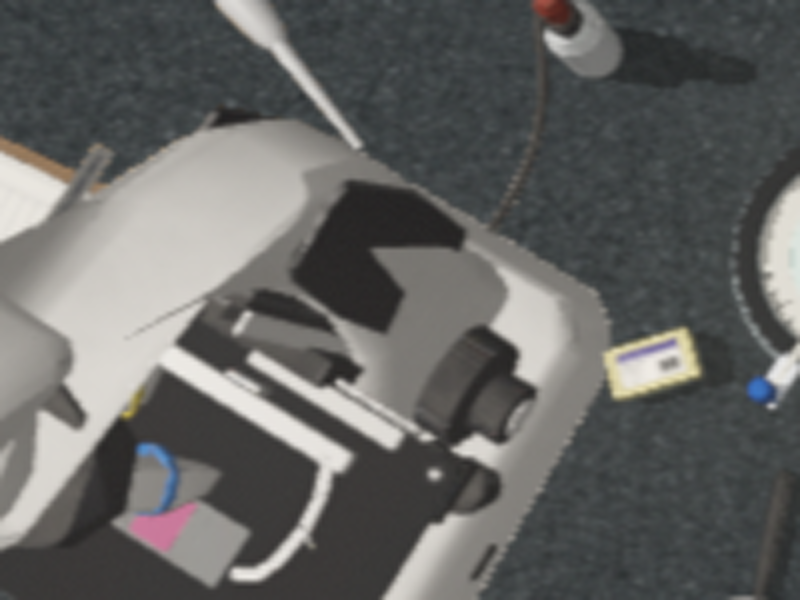

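View pics/scm.png

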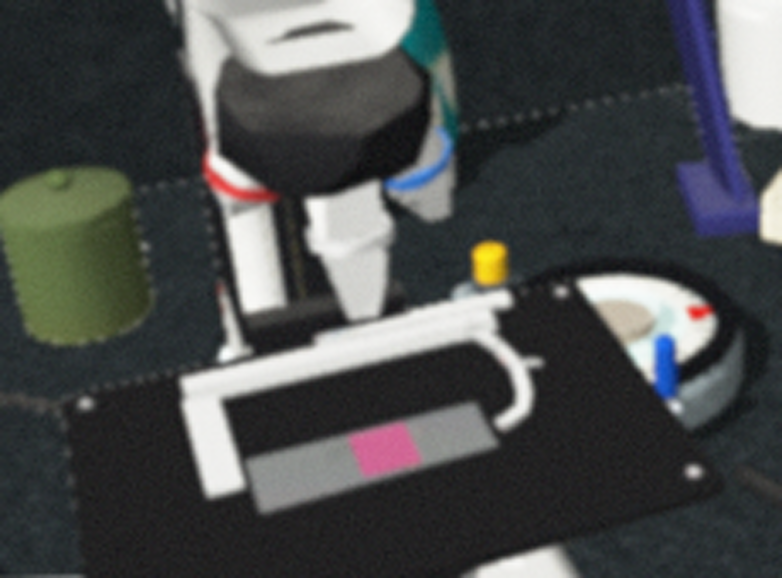

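```bash
cat >> h.py <<'E'
def tri(a,b):
    o=[];d=[]
    for n,uv in(("top",a),("scene",b)):
        p=camera_params(n);T=p["extrinsics"];v=T[:3,:3]@np.linalg.solve(p["camera_matrix"],[*uv,1.]);d.append(v/np.linalg.norm(v));o.append(T[:3,3])
    M=sum(np.eye(3)-np.outer(k,k) for k in d);r=sum((np.eye(3)-np.outer(k,k))@q for k,q in zip(d,o))
    x=np.linalg.solve(M,r);return x.round(),[round(float(np.linalg.norm(np.cross(x-q,k)))) for k,q in zip(d,o)]
E
python3 - <<'E'
from h import *
for n,a,b in [("tap tip",(500,245),(438,122)),("tap apex",(512,165),(412,62)),("tap apex2",(520,190),(412,62)),("rack top",(438,68),(308,68)),("rack base corner",(372,180),(323,196)),("canister",(500,125),(355,92)),("bottle top",(568,150),(403,95)),("slidebox",(404,200),(367,185)),("mscope eyep",(0,260),(165,60)),("plate corner",(192,258),(325,268))]: print(n,tri(a,b))
t=cv2.imread("pics/top0.png");crop(t,360,60,280,250,2.8,"pics/topr.png")
s=cv2.imread("pics/scene0.png");crop(s,290,0,310,230,2.5,"pics/scr.png")
E
```

```text
tap tip (array([ 369., -125.,  165.]), [0, 0])
tap apex (array([471., -96., 307.]), [29, 29])
tap apex2 (array([449., -98., 308.]), [7, 7])
rack top (array([669.,  26., 294.]), [7, 7])
rack base corner (array([541., 112.,   6.]), [12, 12])
canister (array([ 605., -115.,  208.]), [4, 4])
bottle top (array([ 555., -278.,  169.]), [10, 10])
slidebox (array([478.,  31.,  22.]), [1, 1])
mscope eyep (array([341., 646., 449.]), [9, 9])
plate corner (array([313., 488., 126.]), [28, 28])
```

View pics/topr.png

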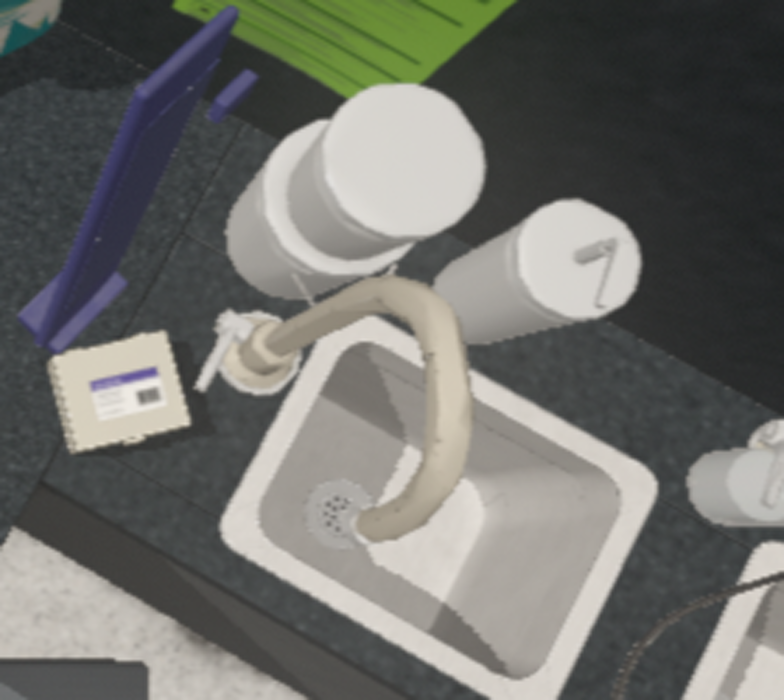

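View pics/scr.png

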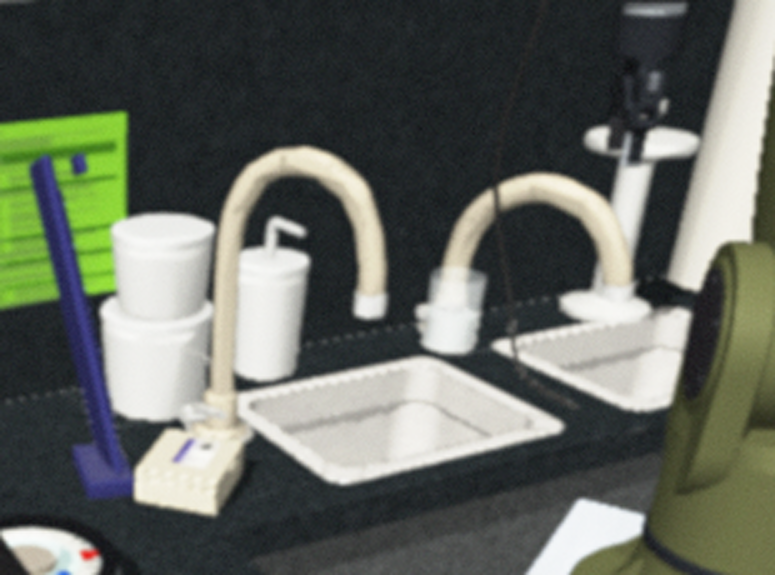

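```bash
python3 - <<'E'
from h import *
print("tap2 base",cast("scene",(532,122),0).round())
print("tap2 cup end",cast("scene",(470,135),0).round())
for z in (100,200,250): print("tap2 apex",z,cast("scene",(505,72),z).round())
for z in (0,100,200): print("cord low",z,cast("scene",(520,158),z).round(), "scene(497,80)",cast("scene",(490,80),z+200).round())
for z in (0,100,200): print("cord top",z,cast("top",(582,305),z).round(),cast("top",(638,266),z+100).round())
print("tcp in views",proj("top",(255,-570,231)),proj("scene",(255,-570,231)))
E
```

```text
tap2 base [ 268. -766.    0.]
tap2 cup end [ 404. -519.    0.]
tap2 apex 100 [  460. -1040.   100.]
tap2 apex 200 [ 348. -594.  200.]
tap2 apex 250 [ 292. -371.  250.]
cord low 0 [ 216. -413.    0.] scene(497,80) [ 355. -468.  200.]
cord low 100 [ 171. -167.  100.] scene(497,80) [242. -60. 300.]
cord low 200 [125.  80. 200.] scene(497,80) [128. 349. 400.]
cord top 0 [ 232. -393.    0.] [ 328. -452.  100.]
cord top 100 [ 245. -325.  100.] [ 330. -368.  200.]
cord top 200 [ 257. -256.  200.] [ 332. -283.  300.]
tcp in views [770.82738419 310.17315406] [536.40940339  66.85032747]
```

```bash
cat > plan.py <<'E'
import numpy as np
from scipy.spatial.transform import Rotation as R
def frame(yaw): # tool-down, tool x at azimuth yaw(deg)
    c,s=np.cos(np.radians(yaw)),np.sin(np.radians(yaw))
    return np.array([[c,s,0],[s,-c,0],[0,0,-1.]])
def rows(p0,yaw0,targets):
    F=frame(yaw0)
    for (x,y,z,yaw) in targets:
        d=F.T@(np.array([x,y,z])-p0); print([*np.round(d,1).tolist(),0,0,round(-(yaw-yaw0),1)])
def state():
    from cell import read_state
    s=read_state();q=s["tcp_rot"];M=R.from_quat([q[1],q[2],q[3],q[0]]).as_matrix()
    print("t",s["time"],"p",s["eef_pos"].round(1),"yaw",np.degrees(np.arctan2(M[1,0],M[0,0])).round(2),"z",M[:,2].round(3),"F",s["wrist_force"].round(2),"w",round(s["gripper_width"],2),"q",s["joint_positions"].round(2))
    return s
E
python3 - <<'E'
from plan import *
s=state()
rows(np.array([255.3,-570.5,231.3]),24.1,[(255,-570,270,24),(255,-570,310,24),(255,-570,350,24),(255,-565,390,24),(260,-530,405,24),(270,-490,405,24),(280,-450,405,24),(295,-410,405,24),(310,-370,405,24),(325,-330,405,24)])
E
```

```text
t 0.1 p [ 255.  -570.1  230.5] yaw 24.11 z [-0.001  0.001 -1.   ] F [ 0.62 -0.35 -1.02] w 1.0 q [ 1.26  0.51 -0.24  1.5   0.13  1.15 -0.15]
[-0.1, -0.6, -38.7, 0, 0, 0.1]
[-0.1, -0.6, -78.7, 0, 0, 0.1]
[-0.1, -0.6, -118.7, 0, 0, 0.1]
[2.0, -5.1, -158.7, 0, 0, 0.1]
[20.8, -35.1, -173.7, 0, 0, 0.1]
[46.3, -67.5, -173.7, 0, 0, 0.1]
[71.8, -99.9, -173.7, 0, 0, 0.1]
[101.8, -130.3, -173.7, 0, 0, 0.1]
[131.8, -160.7, -173.7, 0, 0, 0.1]
[161.8, -191.1, -173.7, 0, 0, 0.1]
```

>>> drive_tool(
  commands=[
    [0, 0, -35, 0, 0, 0],
    [0, 0, -75, 0, 0, 0],
    [0, 0, -115, 0, 0, 0],
    [2, -5, -155, 0, 0, 0],
    [20, -35, -174, 0, 0, 0],
    [46, -67, -174, 0, 0, 0],
    [72, -100, -174, 0, 0, 0],
    [102, -130, -174, 0, 0, 0],
    [132, -160, -174, 0, 0, 0],
    [162, -190, -174, 0, 0, 0],
  ],
  jaw=1,
  force=40,
)

```text
time: 1.1
eef_pos: [325.6, -329.0, 405.1]
tcp_rot: [-0.0, 0.978, 0.209, -0.0]
wrist_force: [1.5, 0.3, -0.8]
gripper_width: 0.001
```

```bash
python3 - <<'E'
from plan import *
s=state()
rows(np.array([325.7,-330.9,405.3]),24.1,[(335,-290,405,24),(350,-245,405,26),(365,-200,405,28),(380,-155,405,30),(390,-110,405,33),(400,-65,405,36),(410,-20,405,39),(420,25,405,42),(430,70,405,45),(440,115,405,48)])
E
```

```text
t 1.1 p [ 325.6 -329.   405.1] yaw 24.1 z [-0.  0. -1.] F [ 1.45  0.32 -0.84] w 0.0 q [ 1.02  0.15 -0.34  1.56  0.05  1.44 -0.48]
[25.2, -33.5, 0.3, 0, 0, 0.1]
[57.3, -68.5, 0.3, 0, 0, -1.9]
[89.3, -103.4, 0.3, 0, 0, -3.9]
[121.4, -138.4, 0.3, 0, 0, -5.9]
[148.9, -175.4, 0.3, 0, 0, -8.9]
[176.4, -212.4, 0.3, 0, 0, -11.9]
[203.9, -249.4, 0.3, 0, 0, -14.9]
[231.4, -286.4, 0.3, 0, 0, -17.9]
[258.9, -323.4, 0.3, 0, 0, -20.9]
[286.4, -360.4, 0.3, 0, 0, -23.9]
```

>>> drive_tool(
  commands=[
    [25, -33, 0, 0, 0, 0],
    [57, -68, 0, 0, 0, -2],
    [89, -103, 0, 0, 0, -4],
    [121, -138, 0, 0, 0, -6],
    [149, -175, 0, 0, 0, -9],
    [176, -212, 0, 0, 0, -12],
    [204, -249, 0, 0, 0, -15],
    [231, -286, 0, 0, 0, -18],
    [259, -323, 0, 0, 0, -21],
    [286, -360, 0, 0, 0, -24],
  ],
)

```text
time: 2.1
eef_pos: [439.4, 116.2, 405.2]
tcp_rot: [0.0, 0.913, 0.408, -0.0]
wrist_force: [1.3, -1.4, 0.5]
gripper_width: -0.001
```

```bash
python3 - <<'E'
from plan import *
s=state()
rows(np.array([440,114.5,405.3]),48.1,[(440,150,405,48),(440,190,405,50),(440,230,405,52),(440,270,405,54),(437,310,400,56),(433,345,390,56),(430,375,370,56),(428,382,330,56),(426,382,290,56),(426,382,250,56)])
E
```

```text
t 2.1 p [439.4 116.2 405.2] yaw 48.19 z [ 0. -0. -1.] F [ 1.32 -1.36  0.54] w -0.0 q [ 0.35  0.18 -0.81  1.57  0.13  1.45 -1.2 ]
[26.4, -23.7, 0.3, 0, 0, 0.1]
[56.2, -50.4, 0.3, 0, 0, -1.9]
[86.0, -77.1, 0.3, 0, 0, -3.9]
[115.7, -103.8, 0.3, 0, 0, -5.9]
[143.5, -132.8, 5.3, 0, 0, -7.9]
[166.9, -159.1, 15.3, 0, 0, -7.9]
[187.2, -181.4, 35.3, 0, 0, -7.9]
[191.1, -187.6, 75.3, 0, 0, -7.9]
[189.8, -189.1, 115.3, 0, 0, -7.9]
[189.8, -189.1, 155.3, 0, 0, -7.9]
```

>>> drive_tool(
  commands=[
    [26, -24, 0, 0, 0, 0],
    [56, -50, 0, 0, 0, -2],
    [86, -77, 0, 0, 0, -4],
    [116, -104, 0, 0, 0, -6],
    [143, -133, 5, 0, 0, -8],
    [167, -159, 15, 0, 0, -8],
    [183, -177, 35, 0, 0, -8],
    [183, -181, 75, 0, 0, -8],
    [183, -183, 115, 0, 0, -8],
    [183, -183, 155, 0, 0, -8],
  ],
)

```text
time: 3.1
eef_pos: [424.8, 373.2, 248.6]
tcp_rot: [-0.0, 0.882, 0.471, -0.0]
wrist_force: [0.5, 1.3, -1.2]
gripper_width: -0.001
```

```bash
python3 - <<'E'
from plan import *
from h import *
s=state()
t=cv2.cvtColor(read_camera("top"),cv2.COLOR_RGB2BGR);c=cv2.cvtColor(read_camera("scene"),cv2.COLOR_RGB2BGR)
crop(t,120,80,260,200,3,"pics/t1.png");crop(c,130,0,260,290,2,"pics/s1.png")
E
```

```text
t 3.1 p [424.8 373.2 248.6] yaw 56.17 z [-0. -0. -1.] F [ 0.5   1.3  -1.16] w -0.0 q [-0.22  0.5  -0.86  1.63  0.39  1.2  -1.75]
```

View pics/t1.png

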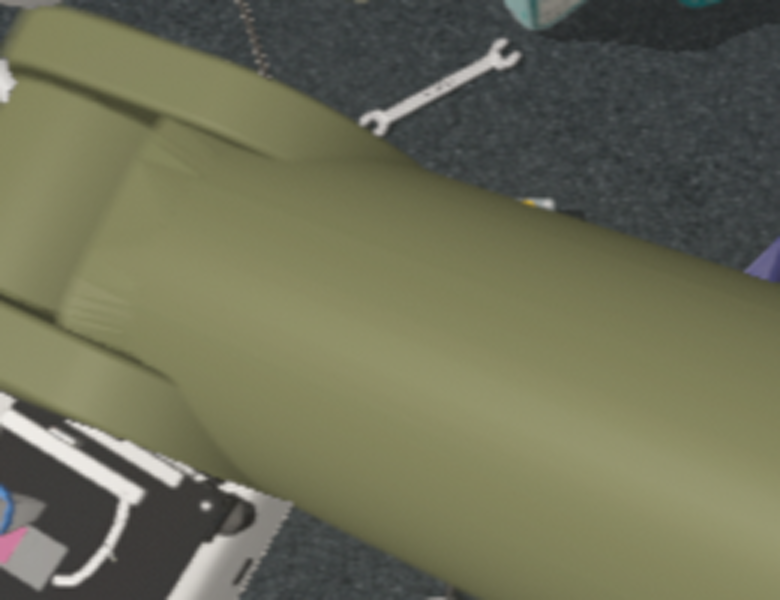

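View pics/s1.png

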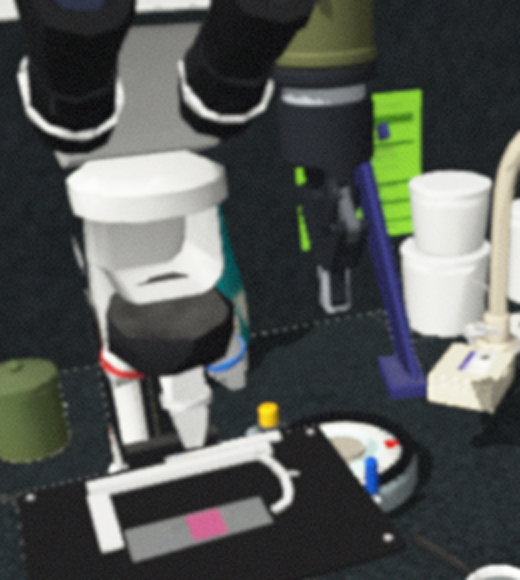

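The hand (tip at about (335,305) in the scene crop) is clear of the microscope. I'm now descending beside the post.

>>> drive_tool(
  commands=[
    [0, 0, 25, 0, 0, 0],
    [0, 0, 50, 0, 0, 0],
    [0, 0, 75, 0, 0, 0],
    [0, 0, 100, 0, 0, 0],
    [0, 0, 120, 0, 0, 0],
    [0, 0, 140, 0, 0, 0],
    [0, 0, 160, 0, 0, 0],
    [0, 0, 175, 0, 0, 0],
    [0, 0, 188, 0, 0, 0],
    [0, 0, 192, 0, 0, 0],
  ],
)

```text
time: 4.2
eef_pos: [425.7, 372.8, 57.7]
tcp_rot: [0.0, 0.883, 0.47, -0.0]
wrist_force: [-0.4, -0.7, -0.3]
gripper_width: -0.002
```

```bash
python3 - <<'E'
from plan import *
from h import *
s=state()
c=cv2.cvtColor(read_camera("scene"),cv2.COLOR_RGB2BGR)
cv2.imwrite("pics/s2f.png",c);crop(c,230,60,160,190,3,"pics/s2.png")
E
```

```text
t 4.2 p [425.7 372.8  57.7] yaw 56.09 z [-0.    -0.001 -1.   ] F [-0.38 -0.71 -0.29] w -0.0 q [-0.32  0.7  -0.71  1.86  0.61  0.81 -1.95]
```

View pics/s2.png

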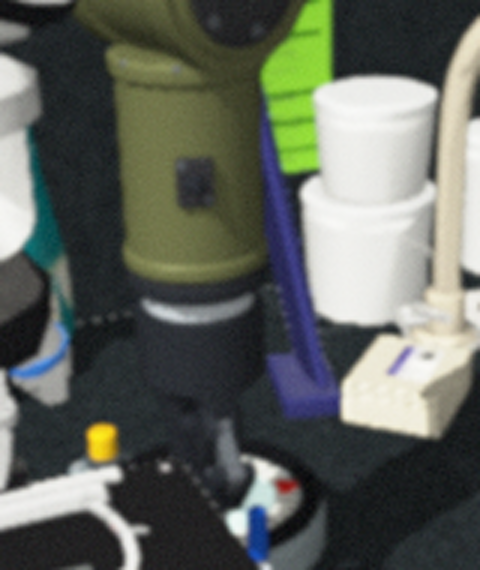

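```bash
cat >> plan.py <<'E'
C=np.array([489.,291.])
def arc(a,z=57.5,st=18.,extra=0):
    w=np.radians(a);t=np.array([np.sin(w),-np.cos(w)])
    p=C+100*np.array([-np.cos(w),-np.sin(w)])-st*t
    return (p[0],p[1],z,90+a)
E
python3 - <<'E'
from plan import *
p0=np.array([425.5,372.8,57.5])
rows(p0,56.1,[arc(a) for a in (-41,-38.5,-36,-34,-32,-30,-28,-26,-23,-20)])
E
```

```text
[-2.3, 1.3, 0.0, 0, 0, 7.1]
[-6.5, 0.1, 0.0, 0, 0, 4.6]
[-10.8, -0.9, 0.0, 0, 0, 2.1]
[-14.3, -1.6, 0.0, 0, 0, 0.1]
[-17.8, -2.2, 0.0, 0, 0, -1.9]
[-21.3, -2.7, 0.0, 0, 0, -3.9]
[-24.9, -3.0, 0.0, 0, 0, -5.9]
[-28.4, -3.2, 0.0, 0, 0, -7.9]
[-33.7, -3.3, 0.0, 0, 0, -10.9]
[-39.0, -3.1, 0.0, 0, 0, -13.9]
```

>>> drive_tool(
  commands=[
    [-2, 0, 0, 0, 0, 2],
    [-6, 0, 0, 0, 0, 2],
    [-10, -1, 0, 0, 0, 1],
    [-14, -2, 0, 0, 0, 0],
    [-18, -2, 0, 0, 0, -2],
    [-21, -3, 0, 0, 0, -4],
    [-25, -3, 0, 0, 0, -6],
    [-28, -3, 0, 0, 0, -8],
    [-34, -3, 0, 0, 0, -11],
    [-39, -3, 0, 0, 0, -14],
  ],
)

```text
time: 5.25
eef_pos: [401.2, 342.1, 58.3]
tcp_rot: [-0.0, 0.818, 0.576, 0.0]
wrist_force: [1.2, 0.9, 0.8]
gripper_width: 0.001
```

```bash
python3 - <<'E'
from plan import *
from h import *
s=state()
c=cv2.cvtColor(read_camera("scene"),cv2.COLOR_RGB2BGR)
cv2.imwrite("pics/s3f.png",c);crop(c,250,170,120,100,6,"pics/s3.png")
a=arc(-20);print(a)
rows(np.array(a[:3]),70,[arc(a) for a in (-17,-13,-9,-5,-1,3,7,11,15,19)])
E
```

```text
t 5.25 p [401.2 342.1  58.3] yaw 70.32 z [ 0.  0. -1.] F [1.18 0.85 0.78] w 0.0 q [-0.26  0.67 -0.78  1.97  0.67  0.78 -1.77]
(np.float64(401.1871005012712), np.float64(342.1164815067132), 57.5, 70)
[-5.3, -0.8, 0.0, 0, 0, -3]
[-12.3, -1.4, 0.0, 0, 0, -7]
[-19.4, -1.6, 0.0, 0, 0, -11]
[-26.5, -1.3, 0.0, 0, 0, -15]
[-33.5, -0.4, 0.0, 0, 0, -19]
[-40.5, 0.9, 0.0, 0, 0, -23]
[-47.4, 2.7, 0.0, 0, 0, -27]
[-54.1, 5.0, 0.0, 0, 0, -31]
[-60.6, 7.8, 0.0, 0, 0, -35]
[-66.9, 11.0, 0.0, 0, 0, -39]
```

View pics/s3.png

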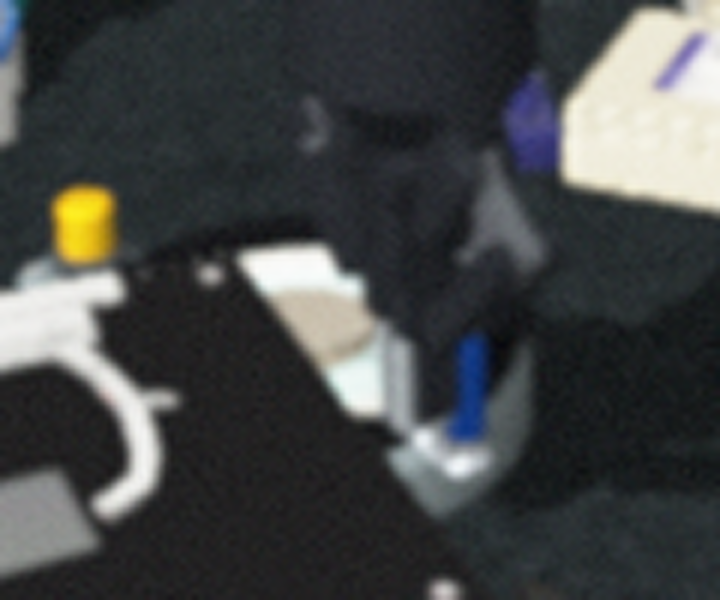

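The finger is against the blue post at about (470,390) in the crop, and the lever has turned. I'll keep following the arc.

>>> drive_tool(
  commands=[
    [-5, -1, 0, 0, 0, -3],
    [-12, -1.5, 0, 0, 0, -7],
    [-19.5, -1.5, 0, 0, 0, -11],
    [-26.5, -1.5, 0, 0, 0, -15],
    [-33.5, -0.5, 0, 0, 0, -19],
    [-40.5, 1, 0, 0, 0, -23],
    [-47.5, 2.5, 0, 0, 0, -27],
    [-54, 5, 0, 0, 0, -31],
    [-60.5, 8, 0, 0, 0, -35],
    [-67, 11, 0, 0, 0, -39],
  ],
)

```text
time: 6.3
eef_pos: [388.8, 275.5, 58.3]
tcp_rot: [-0.0, 0.579, 0.816, 0.0]
wrist_force: [1.3, 1.9, 0.1]
gripper_width: -0.005
```

```bash
python3 - <<'E'
from plan import *
from h import *
s=state()
c=cv2.cvtColor(read_camera("scene"),cv2.COLOR_RGB2BGR)
crop(c,250,170,120,100,6,"pics/s4.png")
a=arc(19);print(a)
rows(np.array(a[:3]),109,[arc(a) for a in (22,25,28,31,34,37,40,42,43.5,44)])
E
```

```text
t 6.3 p [388.8 275.5  58.3] yaw 109.3 z [-0.     0.001 -1.   ] F [1.32 1.91 0.1 ] w -0.0 q [-0.04  0.68 -0.98  2.09  0.81  0.8  -1.19]
(np.float64(388.5879156598395), np.float64(275.46251891507205), 57.5, 109)
[-5.3, -0.8, 0.0, 0, 0, -3]
[-10.6, -1.3, 0.0, 0, 0, -6]
[-15.9, -1.6, 0.0, 0, 0, -9]
[-21.2, -1.6, 0.0, 0, 0, -12]
[-26.5, -1.3, 0.0, 0, 0, -15]
[-31.8, -0.7, 0.0, 0, 0, -18]
[-37.0, 0.2, 0.0, 0, 0, -21]
[-40.5, 0.9, 0.0, 0, 0, -23]
[-43.1, 1.5, 0.0, 0, 0, -24.5]
[-43.9, 1.8, 0.0, 0, 0, -25]
```

View pics/s4.png

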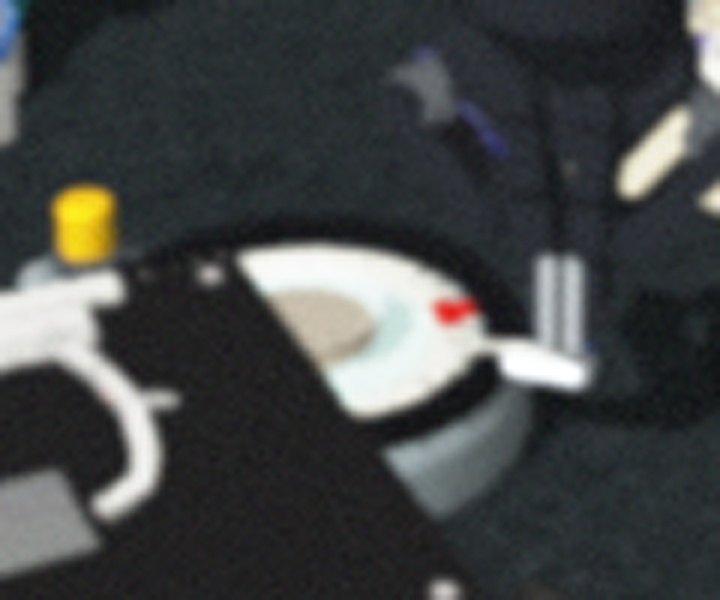

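The scene view shows the white lever from about (590,375) to (485,345) and the red arrow at about (455,310) in the crop. I'll push on to just short of the arrow.

>>> drive_tool(
  commands=[
    [-5, -1, 0, 0, 0, -3],
    [-10.5, -1.5, 0, 0, 0, -6],
    [-16, -1.5, 0, 0, 0, -9],
    [-21, -1.5, 0, 0, 0, -12],
    [-26.5, -1.5, 0, 0, 0, -15],
    [-32, -0.5, 0, 0, 0, -18],
    [-37, 0, 0, 0, 0, -21],
    [-40.5, 1, 0, 0, 0, -23],
    [-43, 1.5, 0, 0, 0, -24.5],
    [-44, 2, 0, 0, 0, -25],
  ],
)

```text
time: 7.35
eef_pos: [404.8, 234.3, 58.1]
tcp_rot: [-0.0, 0.39, 0.921, -0.0]
wrist_force: [-1.5, 0.5, 1.3]
gripper_width: -0.0
```

```bash
python3 - <<'E'
from plan import *
from h import *
s=state()
c=cv2.cvtColor(read_camera("scene"),cv2.COLOR_RGB2BGR)
cv2.imwrite("pics/s5f.png",c);crop(c,290,190,80,60,10,"pics/s5.png")
E
```

```text
t 7.35 p [404.8 234.3  58.1] yaw 134.11 z [-0.001 -0.    -1.   ] F [-1.52  0.51  1.26] w -0.0 q [ 0.11  0.73 -1.1   2.11  0.89  0.87 -0.76]
```

View pics/s5.png

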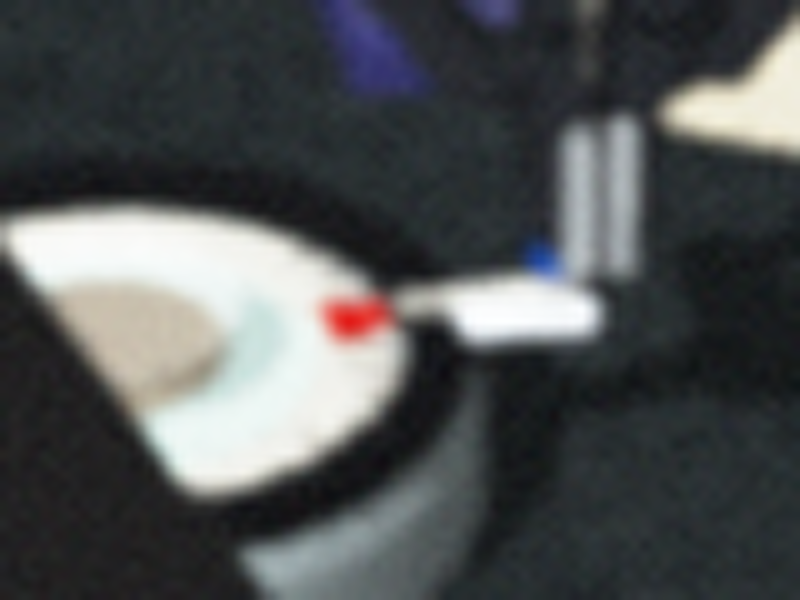

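```bash
cat >> h.py <<'E'
def polar(im,n,C,z,rs,angs,fn):
    # mean of fn-image along radius at each angle
    out=[]
    for a in angs:
        w=np.radians(a);U=np.float32([proj(n,[C[0]-r*np.cos(w),C[1]-r*np.sin(w),z]) for r in rs])
        out.append(cv2.remap(fn,U[:,:1],U[:,1:],cv2.INTER_LINEAR)[:,0])
    return np.array(out).T  # r x ang
def compare(im,n,C,lo=25,hi=70):
    angs=np.arange(lo,hi,.25);f=im.astype(np.float32)
    red=np.clip(f[...,2]-(f[...,0]+f[...,1])/2,0,None);g=cv2.cvtColor(im,cv2.COLOR_BGR2GRAY).astype(np.float32)
    R_=polar(im,n,C,36,np.arange(48,63,1.),angs,red);L=polar(im,n,C,41,np.arange(66,78,1.),angs,g)
    w=np.clip(R_-30,0,None);ra=(w*angs).sum()/w.sum()
    res=[]
    for row in L:
        i=row.argmax();s=np.abs(angs-angs[i])<5;w=np.clip(row[s]-(np.median(row)+row.max())/2,0,None);res.append((w*angs[s]).sum()/w.sum())
    print(n,"C",C,"red",round(ra,2),"red by r",[round(float((np.clip(r-30,0,None)*angs).sum()/(np.clip(r-30,0,None).sum()+1e-6)),1) for r in R_],"line",np.round(res,1),"med",np.round(np.median(res),2),"diff",round(ra-float(np.median(res)),2))
E
python3 - <<'E'
from h import *
im=cv2.imread("pics/s5f.png")
for C in ((489,291),(490,291),(489,293),(487,291)): compare(im,"scene",C)
t=cv2.imread("pics/top0.png")
for C in ((489,291),(489.9,291.1)): compare(t,"top",C,40,60)
for C in ((489,291),(489.9,291.1)): compare(t,"top",C,-45,-25)
E
```

```text
scene C (489, 291) red 43.53 red by r [44.4, 43.7, 43.4, 43.3, 43.1, 43.0, 43.0, 43.1, 43.2, 43.4, 43.8, 44.2, 44.6, 45.0, 45.1] line [40.3 40.5 40.6 40.6 40.7 40.6 40.5 40.3 40.  39.6 39.3 38.9] med 40.39 diff 3.14
scene C (490, 291) red 42.8 red by r [44.0, 43.7, 43.0, 42.6, 42.6, 42.3, 42.3, 42.3, 42.4, 42.5, 42.8, 43.2, 43.6, 44.1, 44.3] line [39.4 39.8 40.  40.1 40.1 40.2 40.1 40.  39.8 39.5 39.  38.7] med 39.88 diff 2.92
scene C (489, 293) red 44.92 red by r [0.0, 45.5, 45.1, 44.8, 44.7, 44.6, 44.6, 44.6, 44.6, 44.7, 44.8, 45.1, 45.5, 45.9, 46.3] line [26.8 41.5 41.7 41.8 41.9 41.9 41.8 41.8 41.5 41.2 40.8 40.3] med 41.61 diff 3.32
scene C (487, 291) red 45.02 red by r [44.8, 44.7, 44.7, 44.5, 44.6, 44.5, 44.6, 44.7, 45.1, 45.5, 45.8, 46.3, 46.5, 46.7, 47.0] line [41.6 41.7 41.7 41.7 41.6 41.3 41.1 40.7 40.3 39.9 39.7 37.3] med 41.23 diff 3.79
top C (489, 291) red 49.86 red by r [49.8, 49.8, 49.9, 50.0, 49.9, 49.8, 49.7, 49.8, 49.9, 50.0, 50.0, 50.0, 49.9, 49.9, 49.8] line [57.5 57.1 43.1 42.9 40.1 40.1 40.1 55.6 48.6 48.6 48.8 49.4] med 48.62 diff 1.24
top C (489.9, 291.1) red 49.2 red by r [49.3, 49.1, 49.2, 49.3, 49.3, 49.2, 49.0, 49.0, 49.1, 49.3, 49.4, 49.4, 49.3, 49.3, 49.3] line [57.4 56.7 56.5 42.3 42.5 40.1 40.1 55.5 55.7 48.2 48.2 48.4] med 48.34 diff 0.86
top C (489, 291) red nan red by r [0.0, 0.0, 0.0, 0.0, 0.0, 0.0, 0.0, 0.0, 0.0, 0.0, 0.0, 0.0, 0.0, 0.0, 0.0] line [-35.2 -35.2 -35.1 -35.1 -35.1 -35.1 -35.  -35.  -35.2 -35.3 -35.2 -35.3] med -35.14 diff nan
top C (489.9, 291.1) red nan red by r [0.0, 0.0, 0.0, 0.0, 0.0, 0.0, 0.0, 0.0, 0.0, 0.0, 0.0, 0.0, 0.0, 0.0, 0.0] line [-34.6 -34.7 -34.7 -34.6 -34.6 -34.6 -34.6 -34.6 -34.6 -34.8 -34.9 -34.8] med -34.6 diff nanh.py:80: RuntimeWarning: invalid value encountered in scalar divide
  w=np.clip(R_-30,0,None);ra=(w*angs).sum()/w.sum()
```

```bash
python3 - <<'E'
from plan import *
a=arc(44)
rows(np.array(a[:3]),134,[arc(a) for a in (45,46)])
# retreat: back off along -t by 25, then up and away toward y ~ -20
F=arc(46);rows(np.array(a[:3]),134,[arc(46,st=s) for s in (24,35,50)])
print(F,arc(46,st=40))
E
```

```text
[-1.7, -0.3, 0.0, 0, 0, -1]
[-3.5, -0.6, 0.0, 0, 0, -2]
[2.5, -0.8, 0.0, 0, 0, -2]
[13.5, -1.2, 0.0, 0, 0, -2]
[28.5, -1.7, 0.0, 0, 0, -2]
(np.float64(406.58604654800456), np.float64(231.56987063439684), 57.5, 136) (np.float64(390.76057094055426), np.float64(246.85235478449476), 57.5, 136)
```

>>> drive_tool(
  commands=[
    [-1, 0, 0, 0, 0, -0.5],
    [-2, 0, 0, 0, 0, -1],
    [-3, -0.5, 0, 0, 0, -2],
    [-3.5, -0.5, 0, 0, 0, -2],
    [2, -0.5, 0, 0, 0, -2],
    [13, -1, 0, 0, 0, -2],
    [18, -1, -15, 0, 0, -2],
    [18, -1, -45, 0, 0, -2],
    [18, -1, -85, 0, 0, -2],
    [18, -1, -125, 0, 0, -2],
  ],
)

```text
time: 8.4
eef_pos: [390.8, 247.6, 184.7]
tcp_rot: [-0.0, 0.373, 0.928, -0.0]
wrist_force: [1.2, 0.2, -0.3]
gripper_width: -0.004
```

```bash
python3 - <<'E'
from plan import *
from h import *
s=state()
c=cv2.cvtColor(read_camera("scene"),cv2.COLOR_RGB2BGR);t=cv2.cvtColor(read_camera("top"),cv2.COLOR_RGB2BGR)
cv2.imwrite("pics/s6f.png",c);cv2.imwrite("pics/t6f.png",t);crop(c,290,190,80,60,10,"pics/s6.png")
compare(c,"scene",(489,291))
p=s["eef_pos"];
rows(p,136.1,[(390,230,220,136),(400,190,260,136),(410,150,300,136),(415,110,340,136),(420,70,370,136),(420,30,390,136),(420,0,400,136)])
E
```

```text
t 8.4 p [390.8 247.6 184.7] yaw 136.21 z [-0.001  0.    -1.   ] F [ 1.23  0.17 -0.35] w -0.0 q [ 0.23  0.57 -1.3   1.97  0.63  1.09 -0.55]
scene C (489, 291) red 43.52 red by r [44.3, 43.7, 43.4, 43.3, 43.1, 43.1, 43.1, 43.1, 43.1, 43.4, 43.8, 44.2, 44.6, 44.9, 45.0] line [42.7 42.7 42.7 42.8 42.8 42.9 42.9 42.8 42.6 42.2 41.8 41.7] med 42.73 diff 0.8
[-11.7, -13.3, -35.3, 0, 0, 0.1]
[-46.6, -35.1, -75.3, 0, 0, 0.1]
[-81.6, -57.0, -115.3, 0, 0, 0.1]
[-112.9, -82.4, -155.3, 0, 0, 0.1]
[-144.2, -107.7, -185.3, 0, 0, 0.1]
[-172.0, -136.6, -205.3, 0, 0, 0.1]
[-192.8, -158.2, -215.3, 0, 0, 0.1]
```

View pics/s6.png

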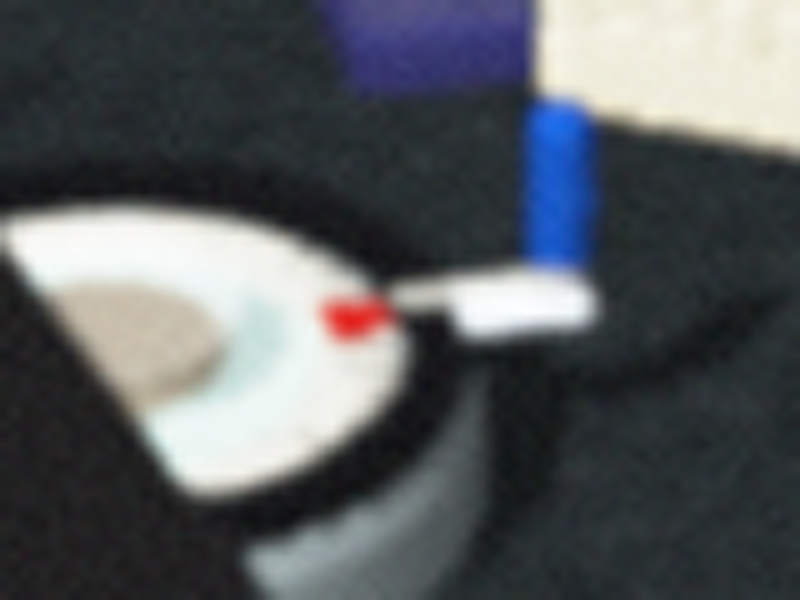

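View pics/t6f.png

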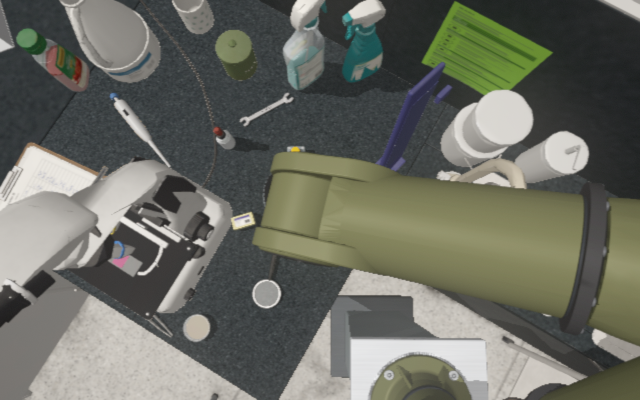

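>>> drive_tool(
  commands=[
    [-10, 0, -25, 0, 0, 0],
    [-30, -10, -55, 0, 0, 0],
    [-55, -15, -90, 0, 0, 0],
    [-85, -30, -125, 0, 0, 0],
    [-110, -50, -160, 0, 0, 0],
    [-135, -75, -190, 0, 0, 0],
    [-160, -105, -210, 0, 0, 0],
    [-185, -135, -215, 0, 0, 0],
    [-195, -145, -215, 0, 0, 0],
    [-195, -145, -215, 0, 0, 0],
  ],
)

```text
time: 9.5
eef_pos: [431.9, 4.9, 397.8]
tcp_rot: [0.0, 0.376, 0.927, -0.001]
wrist_force: [-1.0, 0.4, 0.2]
gripper_width: 0.001
```

```bash
python3 - <<'E'
from plan import *
from h import *
s=state()
t=cv2.cvtColor(read_camera("top"),cv2.COLOR_RGB2BGR)
cv2.imwrite("pics/t7f.png",t);crop(t,215,135,130,110,6,"pics/t7.png")
try:
    measure(t)
except Exception as e: print(e)
for C in ((489,291),(489.9,291.1),(489.5,292)): compare(t,"top",C,40,60)
E
```

```text
t 9.5 p [431.9   4.9 397.8] yaw 135.8 z [-0.    -0.001 -1.   ] F [-0.99  0.42  0.24] w 0.0 q [ 1.    0.26 -1.39  1.63  0.26  1.47  0.39]
C [489.89 291.07]
r 63.52
rms 0.34
n 591
arrow [454.7  250.16]
arrow_ang 49.29
arrow_r 53.96
post [420.75 219.13]
post_ang 46.13
post_r 99.78
plunger [588.38 294.27]
pl_ang -178.14
pl_r 98.54
line_ang 45.95
line_peak [ 46.   203.22]
top C (489, 291) red 49.86 red by r [49.7, 49.8, 49.9, 50.0, 49.9, 49.8, 49.7, 49.8, 49.9, 50.0, 50.1, 50.0, 50.1, 50.1, 50.0] line [46.4 46.4 46.5 46.5 46.6 46.7 46.7 46.8 46.6 46.3 46.1 46. ] med 46.49 diff 3.37
top C (489.9, 291.1) red 49.2 red by r [49.3, 49.1, 49.1, 49.2, 49.3, 49.2, 49.0, 49.0, 49.1, 49.3, 49.4, 49.4, 49.4, 49.5, 49.5] line [45.9 45.9 46.  46.  46.1 46.2 46.2 46.3 46.3 46.1 45.8 45.7] med 46.03 diff 3.16
top C (489.5, 292) red 50.14 red by r [50.2, 50.0, 50.1, 50.2, 50.2, 50.2, 50.1, 50.0, 50.0, 50.1, 50.2, 50.3, 50.3, 50.3, 50.4] line [46.7 46.7 46.7 46.7 46.8 46.9 46.9 47.  47.  46.9 46.5 46.4] med 46.75 diff 3.39
```

View pics/t7.png

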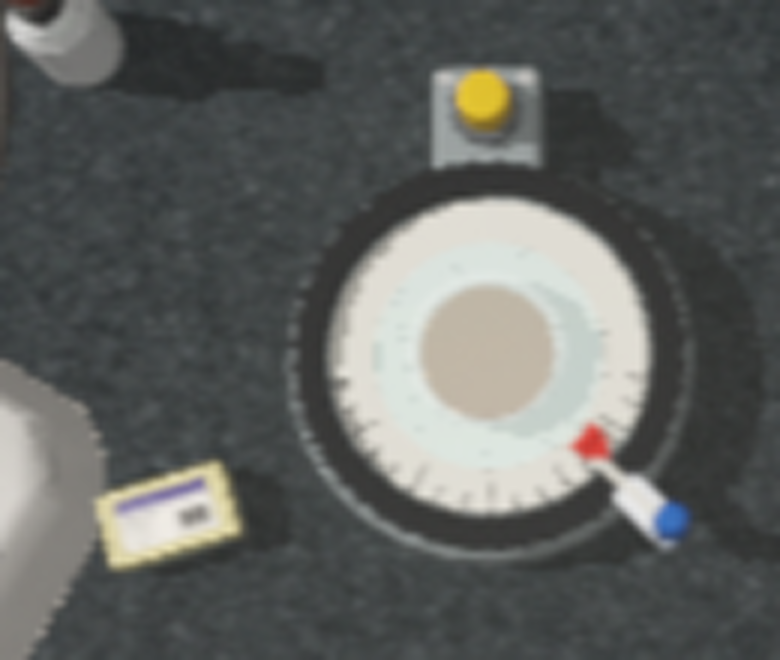

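```bash
python3 - <<'E'
from h import *
c=cv2.imread("pics/s6f.png");hsv=cv2.cvtColor(c,cv2.COLOR_BGR2HSV)
def cen(lo,hi,box):
    k=cv2.inRange(hsv,np.array(lo),np.array(hi));x0,y0,x1,y1=box;ys,xs=np.nonzero(k[y0:y1,x0:x1]);return np.array([xs.mean()+x0,ys.mean()+y0]),(xs.min()+x0,xs.max()+x0,ys.min()+y0,ys.max()+y0)
print("red",cen((0,120,80),(8,255,255),(310,205,345,240)),proj("scene",(454.7,250.2,36)))
print("post",cen((100,120,60),(125,255,255),(335,190,360,225)),proj("scene",(420.7,219.1,84)),proj("scene",(420.7,219.1,46)))
print("plunger",cen((22,120,100),(35,255,255),(250,190,280,215)),proj("scene",(588.4,294.2,58)),proj("scene",(588.4,294.2,45)))
# offset test: C shifted by mean pixel bias -> cast arrow
r,_=cen((0,120,80),(8,255,255),(310,205,345,240));print(cast("scene",r,36))
for z in(36,38): print(tri((313.16,208.3),r))
d=cast("scene",r,36)[:2]-np.array([454.7,250.2]);print(d)
compare(c,"scene",tuple(np.array([489.5,291])+d))
E
```

```text
red (array([325.38888889, 221.22222222]), (np.int64(323), np.int64(328), np.int64(220), np.int64(223))) [323.70527544 220.03179398]
post (array([343.63905325, 204.86982249]), (np.int64(335), np.int64(350), np.int64(192), np.int64(216))) [345.02341481 199.15379866] [344.82853377 214.5669491 ]
plunger (array([263.56140351, 206.8245614 ]), (np.int64(259), np.int64(268), np.int64(201), np.int64(213))) [263.35249115 202.27132254] [263.80443152 207.33082543]
[448.8548504  252.12136405  36.        ]
(array([454., 249.,  33.]), [2, 2])
(array([454., 249.,  33.]), [2, 2])
[-5.8451496   1.92136405]
scene C (np.float64(483.6548504006014), np.float64(292.9213640484373)) red 49.1 red by r [48.5, 48.5, 48.7, 48.8, 48.8, 48.8, 48.9, 49.1, 49.4, 49.8, 50.1, 50.4, 50.6, 50.8, 50.8] line [47.1 47.1 47.1 47.1 46.9 46.7 46.2 45.7 45.4 43.  42.7 42.4] med 46.48 diff 2.62
```

>>> drive_tool(
  commands=[
    [10, 10, 0, 0, 0, 0],
    [35, 40, 5, 0, 0, 0],
    [60, 70, 25, 0, 0, 0],
    [85, 95, 55, 0, 0, 0],
    [110, 115, 90, 0, 0, 0],
    [140, 130, 125, 0, 0, 0],
    [165, 135, 160, 0, 0, 0],
    [185, 145, 190, 0, 0, 0],
    [195, 145, 215, 0, 0, 0],
    [195, 145, 215, 0, 0, 0],
  ],
)

```text
time: 10.55
eef_pos: [388.1, 248.7, 181.0]
tcp_rot: [-0.002, 0.37, 0.929, -0.002]
wrist_force: [0.3, -0.6, 0.4]
gripper_width: 0.0
```

```bash
python3 - <<'E'
from plan import *
s=state()
p=s["eef_pos"]
print(arc(49.2,st=40))
rows(p,136.1,[arc(49.2,st=36,z=z) for z in (150,120,90,70,58)]+[arc(49.2,st=q,z=58) for q in (30,25,21,19,18)])
E
```

```text
t 10.55 p [388.1 248.7 181. ] yaw 136.52 z [-0.005 -0.002 -1.   ] F [ 0.35 -0.57  0.42] w 0.0 q [ 0.14  0.49 -1.12  1.98  0.53  1.01 -0.42]
(np.float64(393.3781373749192), np.float64(241.43731859442858), 57.5, 139.2)
[-12.8, -1.3, 31.0, 0, 0, -3.1]
[-12.8, -1.3, 61.0, 0, 0, -3.1]
[-12.8, -1.3, 91.0, 0, 0, -3.1]
[-12.8, -1.3, 111.0, 0, 0, -3.1]
[-12.8, -1.3, 123.0, 0, 0, -3.1]
[-18.8, -1.0, 123.0, 0, 0, -3.1]
[-23.8, -0.7, 123.0, 0, 0, -3.1]
[-27.8, -0.5, 123.0, 0, 0, -3.1]
[-29.8, -0.4, 123.0, 0, 0, -3.1]
[-30.8, -0.3, 123.0, 0, 0, -3.1]
```

>>> drive_tool(
  commands=[
    [0, 0, 15, 0, 0, -1],
    [-2, 0, 35, 0, 0, -2],
    [-5, 0, 55, 0, 0, -3],
    [-7, 0, 75, 0, 0, -3],
    [-10, 0, 95, 0, 0, -3],
    [-10, 0, 110, 0, 0, -3],
    [-10, 0, 120, 0, 0, -3],
    [-10, 0, 126, 0, 0, -3],
    [-10, 0, 126, 0, 0, -3],
    [-10, 0, 126, 0, 0, -3],
  ],
)

```text
time: 11.55
eef_pos: [399.4, 240.2, 57.8]
tcp_rot: [0.0, 0.349, 0.937, 0.0]
wrist_force: [-0.0, 0.0, 1.2]
gripper_width: -0.0
```

```bash
python3 - <<'E'
from plan import *
s=state()
p=s["eef_pos"]
rows(p,139.1,[arc(49.2,st=q,z=58) for q in (36,30,26,24,22,20,19,18.5,18,18)])
E
```

```text
t 11.55 p [399.4 240.2  57.8] yaw 139.11 z [ 0.001  0.    -1.   ] F [-0.01  0.01  1.22] w -0.0 q [ 0.02  0.66 -0.94  2.12  0.79  0.77 -0.59]
[1.3, -3.0, -0.2, 0, 0, -0.1]
[-4.7, -3.0, -0.2, 0, 0, -0.1]
[-8.7, -3.0, -0.2, 0, 0, -0.1]
[-10.7, -3.0, -0.2, 0, 0, -0.1]
[-12.7, -3.0, -0.2, 0, 0, -0.1]
[-14.7, -3.0, -0.2, 0, 0, -0.1]
[-15.7, -3.0, -0.2, 0, 0, -0.1]
[-16.2, -2.9, -0.2, 0, 0, -0.1]
[-16.7, -2.9, -0.2, 0, 0, -0.1]
[-16.7, -2.9, -0.2, 0, 0, -0.1]
```

>>> drive_tool(
  commands=[
    [-2, -3, 0, 0, 0, 0],
    [-5, -3, 0, 0, 0, 0],
    [-8, -3, 0, 0, 0, 0],
    [-10.5, -3, 0, 0, 0, 0],
    [-12.5, -3, 0, 0, 0, 0],
    [-14, -3, 0, 0, 0, 0],
    [-15, -3, 0, 0, 0, 0],
    [-16, -3, 0, 0, 0, 0],
    [-16.7, -3, 0, 0, 0, 0],
    [-16.7, -3, 0, 0, 0, 0],
  ],
)

```text
time: 12.55
eef_pos: [409.7, 226.6, 57.2]
tcp_rot: [-0.0, 0.349, 0.937, -0.0]
wrist_force: [-0.6, -0.1, -0.1]
gripper_width: 0.003
```

```bash
python3 - <<'E'
from plan import *
from h import *
s=state();print(arc(49.2))
c=cv2.cvtColor(read_camera("scene"),cv2.COLOR_RGB2BGR);cv2.imwrite("pics/s8f.png",c)
compare(c,"scene",(483.65,292.9));compare(c,"scene",(489,291))
E
```

```text
t 12.55 p [409.7 226.6  57.2] yaw 139.1 z [-0. -0. -1.] F [-0.62 -0.14 -0.12] w 0.0 q [ 0.05  0.66 -0.94  2.12  0.8   0.77 -0.55]
(np.float64(410.0320285992579), np.float64(227.06206530664625), 57.5, 139.2)
scene C (483.65, 292.9) red 49.12 red by r [48.5, 48.6, 48.7, 48.8, 48.8, 48.9, 48.9, 49.1, 49.4, 49.7, 50.1, 50.4, 50.6, 50.7, 50.7] line [50.5 50.4 50.3 50.  49.8 49.5 49.3 49.  48.8 48.6 45.9 45.8] med 49.42 diff -0.3
scene C (489, 291) red 43.54 red by r [44.3, 43.7, 43.4, 43.3, 43.1, 43.1, 43.1, 43.1, 43.2, 43.4, 43.8, 44.1, 44.6, 45.0, 45.1] line [45.7 45.9 46.  46.  46.  45.8 45.7 45.6 45.4 45.2 45.1 44.8] med 45.7 diff -2.16
```

>>> drive_tool(
  commands=[
    [6, 0, 0, 0, 0, 0],
    [14, 0, 0, 0, 0, 0],
    [18, 0, -25, 0, 0, 0],
    [18, 0, -60, 0, 0, 0],
    [18, 0, -100, 0, 0, 0],
    [10, 0, -145, 0, 0, 0],
    [-10, -5, -190, 0, 0, 0],
    [-30, -20, -230, 0, 0, 0],
    [-55, -45, -260, 0, 0, 0],
    [-80, -75, -290, 0, 0, 0],
  ],
)

```text
time: 13.6
eef_pos: [421.0, 117.7, 348.7]
tcp_rot: [0.0, 0.348, 0.937, 0.0]
wrist_force: [1.6, -1.2, 0.5]
gripper_width: -0.001
```

>>> drive_tool(
  commands=[
    [-20, -35, -25, 0, 0, 0],
    [-45, -60, -40, 0, 0, 0],
    [-70, -75, -45, 0, 0, 0],
    [-90, -85, -45, 0, 0, 0],
    [-100, -90, -45, 0, 0, 0],
    [-100, -90, -45, 0, 0, 0],
    [-100, -90, -45, 0, 0, 0],
    [-100, -90, -45, 0, 0, 0],
    [-100, -90, -45, 0, 0, 0],
    [-100, -90, -45, 0, 0, 0],
  ],
)

```text
time: 14.6
eef_pos: [437.6, -15.1, 392.3]
tcp_rot: [0.0, 0.349, 0.937, -0.0]
wrist_force: [-0.1, 0.5, -0.8]
gripper_width: 0.001
```

```bash
python3 - <<'E'
from plan import *
from h import *
s=state()
c=cv2.cvtColor(read_camera("scene"),cv2.COLOR_RGB2BGR);t=cv2.cvtColor(read_camera("top"),cv2.COLOR_RGB2BGR)
cv2.imwrite("pics/s9f.png",c);cv2.imwrite("pics/t9f.png",t);crop(t,215,135,130,110,6,"pics/t9.png")
try:
    measure(t)
except Exception as e: print(e)
for C in ((489,291),(489.9,291.1)): compare(t,"top",C,40,60)
compare(c,"scene",(483.65,292.9))
E
```

```text
t 14.6 p [437.6 -15.1 392.3] yaw 139.19 z [ 0. -0. -1.] F [-0.11  0.51 -0.76] w 0.0 q [ 1.01  0.27 -1.35  1.63  0.26  1.45  0.5 ]
C [489.93 291.05]
r 63.52
rms 0.35
n 597
arrow [454.8  250.32]
arrow_ang 49.22
arrow_r 53.79
post [424.48 215.66]
post_ang 49.04
post_r 99.84
plunger [588.41 294.23]
pl_ang -178.15
pl_r 98.53
line_ang 48.97
line_peak [ 49.   202.11]
top C (489, 291) red 49.85 red by r [49.7, 49.8, 49.9, 50.0, 49.9, 49.8, 49.7, 49.8, 49.9, 50.0, 50.0, 50.0, 49.8, 49.7, 48.8] line [49.5 49.6 49.7 49.7 49.6 49.6 49.6 49.7 49.7 49.6 49.4 48.9] med 49.64 diff 0.21
top C (489.9, 291.1) red 49.19 red by r [49.3, 49.1, 49.1, 49.3, 49.3, 49.2, 49.0, 49.0, 49.1, 49.3, 49.4, 49.4, 49.3, 49.1, 49.0] line [48.9 49.  49.1 49.1 49.1 49.2 49.2 49.2 49.2 49.3 49.1 48.8] med 49.14 diff 0.05
scene C (483.65, 292.9) red 49.11 red by r [48.5, 48.6, 48.7, 48.7, 48.8, 48.8, 48.9, 49.1, 49.4, 49.8, 50.1, 50.4, 50.6, 50.7, 50.7] line [50.6 50.5 50.3 50.1 49.8 49.6 49.3 49.  48.8 48.6 45.9 45.8] med 49.42 diff -0.31
```

View pics/t9.png

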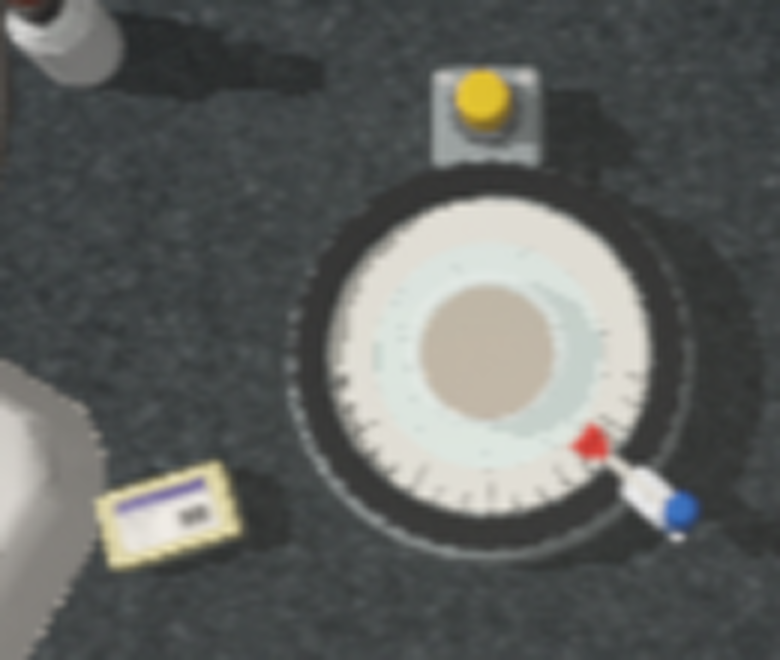

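Alignment from the top view is within about 0.2°: the line is at 49.1–49.6° and the arrow at 49.2–49.9°, depending on the assumed centre. Next is the plunger.

```bash
python3 - <<'E'
from plan import *
s=state()
p=s["eef_pos"]
rows(p,139.2,[(445,10,400,139),(460,50,400,136),(475,90,400,132),(490,130,400,128),(510,170,400,124),(535,210,395,120),(555,245,385,116),(575,275,365,113),(589,294,335,112),(589,294,300,112)])
E
```

```text
t 14.7 p [437.7 -15.5 392.4] yaw 139.15 z [ 0. -0. -1.] F [0.05 0.39 0.13] w -0.0 q [ 1.01  0.27 -1.35  1.63  0.26  1.45  0.5 ]
[11.1, 24.1, -7.6, 0, 0, 0.2]
[25.9, 64.1, -7.6, 0, 0, 3.2]
[40.7, 104.2, -7.6, 0, 0, 7.2]
[55.5, 144.3, -7.6, 0, 0, 11.2]
[66.5, 187.6, -7.6, 0, 0, 15.2]
[73.7, 234.3, -2.6, 0, 0, 19.2]
[81.4, 273.8, 7.4, 0, 0, 23.2]
[85.9, 309.6, 27.4, 0, 0, 26.2]
[87.7, 333.1, 57.4, 0, 0, 27.2]
[87.7, 333.1, 92.4, 0, 0, 27.2]
```

>>> drive_tool(
  commands=[
    [11, 24, -8, 0, 0, 0],
    [26, 64, -8, 0, 0, 3],
    [41, 104, -8, 0, 0, 7],
    [55, 144, -8, 0, 0, 11],
    [66, 188, -8, 0, 0, 15],
    [74, 234, -3, 0, 0, 19],
    [81, 274, 7, 0, 0, 23],
    [86, 310, 27, 0, 0, 26],
    [88, 333, 57, 0, 0, 27],
    [88, 333, 92, 0, 0, 27],
  ],
)

```text
time: 15.7
eef_pos: [589.6, 297.5, 298.8]
tcp_rot: [-0.001, 0.557, 0.83, 0.001]
wrist_force: [-0.3, 1.2, 0.4]
gripper_width: -0.0
```

```bash
python3 - <<'E'
from plan import *
s=state()
p=s["eef_pos"]
rows(p,112,[(588.8,294.2,90,112)])
E
```

```text
t 15.7 p [589.6 297.5 298.8] yaw 112.25 z [-0.     0.003 -1.   ] F [-0.27  1.18  0.43] w -0.0 q [-0.02  0.65 -0.97  1.27  0.53  1.47 -0.55]
[-2.7, -1.9, 208.8, 0, 0, 0]
```

>>> drive_tool(
  commands=[
    [0, 0, 25, 0, 0, 0],
    [0, 0, 55, 0, 0, 0],
    [0, 0, 85, 0, 0, 0],
    [0, 0, 115, 0, 0, 0],
    [0, 0, 145, 0, 0, 0],
    [0, 0, 170, 0, 0, 0],
    [0, 0, 190, 0, 0, 0],
    [0, 0, 205, 0, 0, 0],
    [0, 0, 210, 0, 0, 0],
    [0, 0, 210, 0, 0, 0],
  ],
)

```text
time: 16.7
eef_pos: [589.2, 293.4, 90.0]
tcp_rot: [-0.0, 0.558, 0.83, -0.0]
wrist_force: [1.0, -0.1, -0.1]
gripper_width: 0.0
```

```bash
python3 - <<'E'
from plan import *
from h import *
s=state()
c=cv2.cvtColor(read_camera("scene"),cv2.COLOR_RGB2BGR);crop(c,200,100,160,130,5,"pics/s10.png")
rows(s["eef_pos"],112.1,[(588.8,294.2,58,112),(588.8,294.2,50,112)])
E
```

```text
t 16.7 p [589.2 293.4  90. ] yaw 112.1 z [-0.001 -0.    -1.   ] F [ 1.   -0.14 -0.11] w 0.0 q [-0.03  0.82 -0.88  1.57  0.69  1.08 -0.7 ]
[0.9, -0.1, 32.0, 0, 0, 0.1]
[0.9, -0.1, 40.0, 0, 0, 0.1]
```

View pics/s10.png

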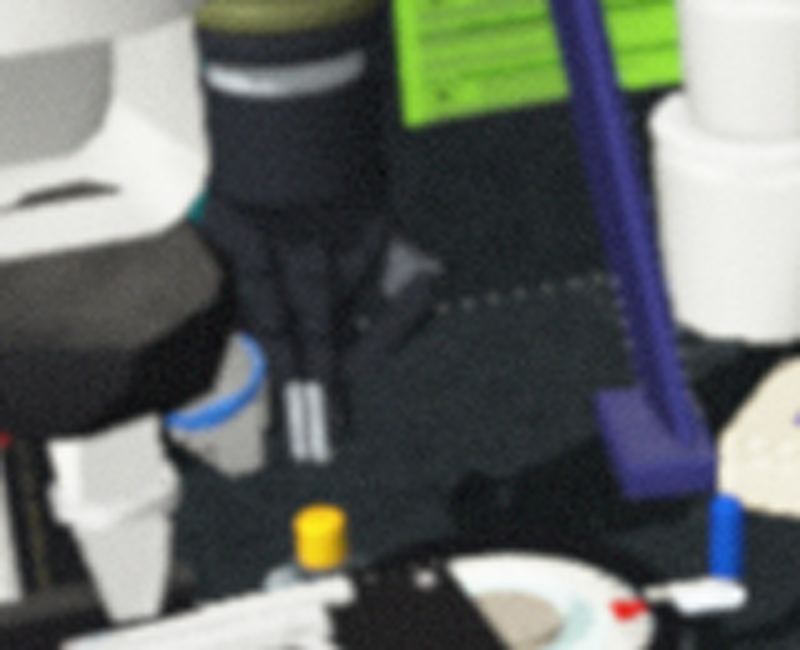

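The closed fingers at about (308,460) in the crop are right above the yellow plunger at (320,515). Pressing gently.

>>> drive_tool(
  commands=[
    [0, 0, 10, 0, 0, 0],
    [0, 0, 20, 0, 0, 0],
    [0, 0, 26, 0, 0, 0],
    [0, 0, 30, 0, 0, 0],
    [0, 0, 32, 0, 0, 0],
    [0, 0, 34, 0, 0, 0],
    [0, 0, 36, 0, 0, 0],
    [0, 0, 38, 0, 0, 0],
    [0, 0, 39.5, 0, 0, 0],
    [0, 0, 39.5, 0, 0, 0],
  ],
)

```text
time: 17.75
eef_pos: [589.4, 293.6, 50.6]
tcp_rot: [-0.0, 0.558, 0.83, 0.0]
wrist_force: [0.4, -0.8, -0.4]
gripper_width: -0.001
```

```bash
python3 - <<'E'
from plan import *
state()
E
```

```text
t 17.75 p [589.4 293.6  50.6] yaw 112.11 z [ 0.  0. -1.] F [ 0.38 -0.79 -0.43] w -0.0 q [-0.04  0.86 -0.85  1.61  0.73  1.02 -0.73]
```

>>> drive_tool(
  commands=[
    [0, 0, 0.3, 0, 0, 0],
    [0, 0, 0.6, 0, 0, 0],
    [0, 0, 0.9, 0, 0, 0],
    [0, 0, 1.2, 0, 0, 0],
    [0, 0, 1.4, 0, 0, 0],
    [0, 0, 1.5, 0, 0, 0],
    [0, 0, 1.5, 0, 0, 0],
    [0, 0, 1.5, 0, 0, 0],
    [0, 0, 1.5, 0, 0, 0],
    [0, 0, 1.5, 0, 0, 0],
  ],
)

```text
time: 18.75
eef_pos: [589.6, 293.8, 50.2]
tcp_rot: [0.0, 0.558, 0.83, 0.001]
wrist_force: [-1.1, -0.4, 7.6]
gripper_width: -0.002
```

```bash
python3 - <<'E'
from plan import *
state()
E
```

```text
t 18.75 p [589.6 293.8  50.2] yaw 112.11 z [ 0.001  0.001 -1.   ] F [-1.14 -0.43  7.56] w -0.0 q [-0.04  0.86 -0.85  1.61  0.73  1.02 -0.73]
```

>>> drive_tool(
  commands=[
    [0, 0, 0.3, 0, 0, 0],
    [0, 0, 0.6, 0, 0, 0],
    [0, 0, 1, 0, 0, 0],
    [0, 0, 1, 0, 0, 0],
    [0, 0, 1, 0, 0, 0],
    [0, 0, 1, 0, 0, 0],
    [0, 0, 1, 0, 0, 0],
    [0, 0, 1, 0, 0, 0],
    [0, 0, 1, 0, 0, 0],
    [0, 0, 1, 0, 0, 0],
  ],
)

```text
time: 19.75
eef_pos: [589.6, 293.9, 50.1]
tcp_rot: [0.001, 0.558, 0.83, 0.001]
wrist_force: [-3.3, -3.3, 13.4]
gripper_width: 0.002
```

>>> drive_tool(
  commands=[
    [0, 0, -4, 0, 0, 0],
    [0, 0, -15, 0, 0, 0],
    [0, 0, -40, 0, 0, 0],
    [0, 0, -75, 0, 0, 0],
    [0, 0, -115, 0, 0, 0],
    [0, 0, -155, 0, 0, 0],
    [0, 0, -195, 0, 0, 0],
    [0, 0, -235, 0, 0, 0],
    [0, 0, -270, 0, 0, 0],
    [0, 0, -300, 0, 0, 0],
  ],
)

```text
time: 20.75
eef_pos: [588.9, 293.7, 351.1]
tcp_rot: [0.0, 0.558, 0.83, 0.001]
wrist_force: [0.6, 0.0, 0.5]
gripper_width: -0.001
```

```bash
python3 - <<'E'
from plan import *
s=state();p=s["eef_pos"]
rows(p,112.1,[(575,265,370,112),(555,225,390,112),(530,185,395,114),(510,145,395,118),(490,105,395,122),(475,65,395,126),(460,30,395,130),(445,0,395,133),(438,-15,395,136),(438,-15,395,136)])
E
```

```text
t 20.75 p [588.9 293.7 351.1] yaw 112.14 z [ 0.001  0.001 -1.   ] F [0.62 0.04 0.46] w -0.0 q [-0.03  0.62 -0.98  1.17  0.51  1.59 -0.51]
[-21.4, -23.7, -18.9, 0, 0, 0.1]
[-50.9, -57.3, -38.9, 0, 0, 0.1]
[-78.6, -95.5, -43.9, 0, 0, -1.9]
[-108.1, -129.1, -43.9, 0, 0, -5.9]
[-137.6, -162.7, -43.9, 0, 0, -9.9]
[-169.1, -191.6, -43.9, 0, 0, -13.9]
[-195.8, -218.7, -43.9, 0, 0, -17.9]
[-218.0, -243.9, -43.9, 0, 0, -20.9]
[-229.3, -256.0, -43.9, 0, 0, -23.9]
[-229.3, -256.0, -43.9, 0, 0, -23.9]
```

The force rose to 13 N with the tip held at z = 50 mm, so the plunger was at its stop. I'm moving the arm clear for a last check.

>>> drive_tool(
  commands=[
    [-21, -24, -19, 0, 0, 0],
    [-51, -57, -39, 0, 0, 0],
    [-79, -95, -44, 0, 0, -2],
    [-108, -129, -44, 0, 0, -6],
    [-138, -163, -44, 0, 0, -10],
    [-169, -192, -44, 0, 0, -14],
    [-196, -219, -44, 0, 0, -18],
    [-218, -244, -44, 0, 0, -21],
    [-229, -256, -44, 0, 0, -24],
    [-229, -256, -44, 0, 0, -24],
  ],
)

```text
time: 21.75
eef_pos: [437.6, -17.5, 392.4]
tcp_rot: [0.0, 0.375, 0.927, -0.001]
wrist_force: [0.4, -0.1, -0.4]
gripper_width: -0.006
```

```bash
python3 - <<'E'
from plan import *
from h import *
s=state()
c=cv2.cvtColor(read_camera("scene"),cv2.COLOR_RGB2BGR);t=cv2.cvtColor(read_camera("top"),cv2.COLOR_RGB2BGR)
cv2.imwrite("pics/t11f.png",t);crop(c,240,180,120,70,6,"pics/s11.png")
measure(t)
for C in ((489,291),(489.9,291.1)): compare(t,"top",C,40,60)
E
```

```text
t 21.75 p [437.6 -17.5 392.4] yaw 135.91 z [-0.    -0.001 -1.   ] F [ 0.4  -0.1  -0.38] w -0.01 q [ 0.99  0.25 -1.3   1.63  0.24  1.45  0.47]
C [489.93 291.05]
r 63.53
rms 0.35
n 597
arrow [454.78 250.33]
arrow_ang 49.2
arrow_r 53.79
post [424.48 215.64]
post_ang 49.05
post_r 99.86
plunger [587.08 293.92]
pl_ang -178.31
pl_r 97.2
line_ang 48.96
line_peak [ 49. 202.]
top C (489, 291) red 49.85 red by r [49.8, 49.8, 49.9, 50.0, 49.9, 49.8, 49.7, 49.8, 49.9, 50.0, 50.0, 49.9, 49.8, 49.7, 48.5] line [49.5 49.6 49.7 49.6 49.6 49.6 49.6 49.7 49.7 49.6 49.4 48.9] med 49.64 diff 0.22
top C (489.9, 291.1) red 49.19 red by r [49.3, 49.1, 49.2, 49.3, 49.3, 49.2, 49.1, 49.0, 49.1, 49.3, 49.3, 49.4, 49.2, 49.1, 49.0] line [48.9 49.  49.1 49.1 49.1 49.2 49.2 49.2 49.2 49.3 49.1 48.8] med 49.13 diff 0.05
```

View pics/s11.png

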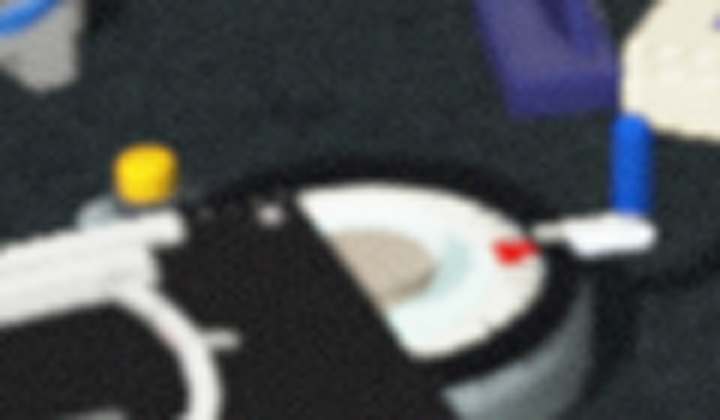

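View pics/t11f.png

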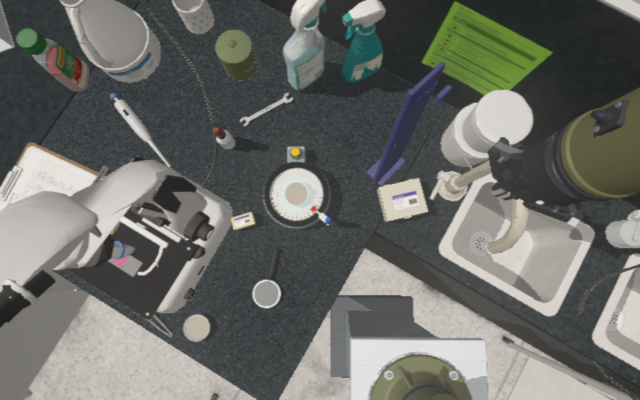

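```bash
python3 -c "
from cell import *
print(close_job())"
```

```text
the job is handed in; nothing more can be done
None
```

I turned the lever with the closed fingers until the white line met the red arrow, then pressed the yellow plunger to its stop. The job is handed in after about 22 s, and there's no verdict.

- **Line and arrow:** In the last top view the line and the arrow are 0.05–0.2° apart, depending on the centre assumed. The arrow stayed where it started.
- **Plunger:** At 13 N the fingertips stopped at z = 50.1 mm, the height given for fully down. Both cameras show it still lower after release.
- **Surroundings:** In the last pictures the dish and the things round the stage look as they did at the start. The hand ended clear, about 0.4 m above the worktop, touching nothing.
- **Disagreement:** The scene camera disagreed with the top camera. It placed the arrow about 6 mm off, so uncorrected it was wrong by about 2°. Shifted to match the top camera, it put the line 0.3° past the arrow, so I went by the top camera.

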